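# Lay the box grater down against the board's stop

### The arm

A 6-joint arm with a two-finger parallel gripper is mounted at the origin on the work surface. World frame = base frame: x ahead of the robot, y to its left, z up, the work surface at z = 0. Lengths are in m, angles in rad, forces in N, time in s.
With the tool pointing down it reaches from about 0.35 to 0.875 m from the base axis. Payload 4.2 kg.
Tool frame: the origin (TCP) lies on the front face of the gripper's body, between the roots of the fingers; the fingertips stand 70 mm ahead of it and the grasp point (between the pads) lies 51 mm ahead of it; z points along the fingers, y is the direction in which the jaws open and shut (so a half turn about z gives the same grasp; the last joint's range is limited). The gripper opens to 87 mm and grips with 3 to 60 N. Pads are 19 mm wide; open, the fingers measure 117 mm over their backs; the gripper's body (75 mm by 190 mm) begins 51 mm behind the grasp point.
Start: joints at [1.388, 0.385, 0.008, 0, -1.194, -0.259], TCP at [0.267, 0.565, 0.292] pointing down, gripper open.
Joint ranges: [-3.14, 3.14], [-1.21, 2.06], [-1.07, 1.41], [-3.16, 2.05], [-2.99, -0.16], [-3.1, 3.1]. Speed limits (rad/s): [2.79, 2.79, 3.14, 3.14, 3.14, 3.14].

### API

Orientations are given as a rotation vector (axis times angle).
In Python, from station import * gives the robot as it stands.
- The arm moves only by the tool apply_moves, never from a script. Its argument "series" is a list of rows, each an object with "delta_pos": the shift along the tool's x, y, z in mm, a list of three; "spin": the turn about the tool's z in degrees. A call has 1 to 12 rows; each row shifts and turns the commanded pose from where the row before left it, along the tool's axes as they then stand; what a row does not reach is not made up. A row lasts 1/10 s, in which the tool goes at most 50 mm and 8.59 degrees, less where a joint would pass 70% of its speed; a pose out of reach is approached as far as the arm can. A call is refused whole if a number of a shift passes 50 or a number of a turn 8.59, either way. A call with a gripper value outside its range is refused whole. "fingers" is the closure in counts, from 0 (fully open) to 255 (shut), set as the call begins (left out, the last holds). The fingers move at their own pace and stop on an object; "grip_force" is the grip in N (left out, the last holds). Time passes only in rows, so rows that do not move let the fingers close. It gives the time, the measured TCP pose, the force and the opening at its end, in the units of the state.
- get_state(): the state, without advancing time (a new reading comes with each control period).
- snapshot(name): name is "scene" or "side" or "wrist"; returns the picture (384x512x3 uint8, red, green, blue); there is no depth.
- camera_params(name): a dict with "fx", "fy", "cx", "cy" (pixels), "R" (3x3) and "t" (3): a world point X has camera coordinates R X + t. Camera axes: x right, y down, z forward; pixel columns grow to the right and rows downward; lengths in m; the calibration is good to about 2 mm. A picture is of the moment at which its call begins: read the wrist's pose just before it. camera_params takes no time and is no camera call; for the wrist camera it gives the pose at the moment of the call.
- job_done(): hands the job in, once; it reports no verdict.
The state is a dict: "clock": time; "joints": joint angles; "dq": joint speeds; "effort": joint torques, N m; "ee_pos": TCP position; "ee_rot": TCP orientation; "ft_force": force on the tool from outside, world axes, zero at the start; "torque": the same for the moment, N m; "width": opening from 0.0 (shut) to 1.0 (fully open).
Only numpy, scipy, OpenCV 4.12 (cv2) and the standard library are available. Lean on these libraries where they do the work, as an engineer would, in place of code of your own. Each camera call takes 0.05 s, during which the arm holds its last target.

### The job

Without gripping or lifting it, tip the standing box grater over with the fingers, away from the stop strip, and let it down gently onto its side on the board, coarse face up. Then push it along the board until its foot is snug and square against the stop strip, ready for grating, and leave the jar, the bowl and the root alone.

Things in the scene. Friction and masses are not known exactly. Their poses are not given: they have to be found in the camera images.
- grater: Steel box grater, loose, upright on the board, 228 mm tall, 0.28-0.47 kg, centre of mass about 105 mm up. Origin: centre of the foot's underside; z up to the handle; y from the fine to the coarse face (+y, big holes, facing the strip within 10 degrees at the start, 20 to 60 mm from it). Black foot ring 108 (x) by 82 (y) mm, 12 high, sides narrowing to a top cap 87 by 64 mm at 180-190 mm.
- handle (a point): Middle of the grater's handle bar, 221 mm along its z; axes as the grater's. Bar 80 mm long (x), 20 deep (y), 14 thick (z), on two end posts 12 mm wide, 24 mm of opening under it. With the grater lying coarse face up on foot ring and cap, its axis slopes 3 degrees down towards the handle and this point is 30 mm above the board.
- foot_edge (a point): Middle of the grater's bottom edge on the fine side, at (0, -41, 0) mm in the grater's frame: the edge it tips over and that comes against the stop strip. Tipped there, the grater lands coarse face up. It stays down on the board all the time.
- board: Wooden board fixed on the table, 220 mm (x) by 440 mm (y) by 20 mm thick, origin at the centre of its underside on the table, its long side y running roughly to the robot's left, z up. A dark stop strip lies across its +y end, full width, 25 mm deep and 22 mm above the board.
- stop_face (a point): Middle of the stop strip's inner face at the board's surface, at (0, 195, 20) mm in the board's frame; the face looks to the board's -y. Axes as the board's.
- herb_jar: Lidded glass jar of dried herbs, 73 mm across, 111 mm tall, on the table beyond the strip end of the board. Origin at the centre of its underside. To be left alone.
- bowl: White bowl, 120 mm across, 48 mm high, on the table beside the board's far long side. Origin at the centre of its underside. To be left alone.
- root: Knobbly brown root, about 120 by 70 mm, 26 mm high, lying on the table beside the board's far long side. Origin at the middle of its underside. To be left alone.
Mind the look-alikes: they are no part of the job. Of the things shaped like the grater, the steel one is meant.

How it is judged:
By the outcome, as a careful person would: the job done as asked, in the order asked, and still so for the second after the job is handed in, with the robot touching nothing.
It also fails if it takes over 72 s, if anything falls off the work surface, if the arm or the gripper's body presses on something with over 40 N, if the wrist force passes 120 N, or if a joint passes its speed limit or range.

## Working session

There is one attempt and no reset: what is moved stays moved. The work goes in short steps, Python scripts to look and compute and a tool call to move; the robot and the scene stay as the last step left them, time stands still between calls to the robot, and variables do not carry over. Pictures are saved under pics/ and viewed, and the job is handed in when it is done.

Besides the shell and the picture viewer there is one more tool, called after "Request:" by a JSON object that holds its "op" and its "data". apply_moves: Moves the arm, as the interface text tells. Its arguments: {"type":"object","properties":{"series":{"type":"array","items":{"type":"object","properties":{"delta_pos":{"type":"array","items":{"type":"number"}},"spin":{"type":"number"}}}},"fingers":{"type":"number"},"grip_force":{"type":"number"}},"required":["series"]}

```bash
mkdir -p pics; ls
python3 - <<'E'
from station import *
import cv2
print(get_state())
for n in ("scene","side","wrist"):
    p=camera_params(n); print(n,{k:(v.round(4).tolist() if hasattr(v,'round') and hasattr(v,'tolist') else v) for k,v in p.items()})
    im=snapshot(n); cv2.imwrite(f"pics/{n}0.png",im[:,:,::-1])
E
```

```text
pics
{'clock': 0.0, 'joints': array([ 1.38757645e+00,  3.85536973e-01,  6.64196313e-03, -5.05988836e-04,
       -1.19399776e+00, -2.58625709e-01]), 'dq': array([-0.00036376, -0.00069707,  0.00090095,  0.00069433,  0.00042768,
       -0.00062644]), 'effort': array([ 6.71819525e-04, -3.90657628e+01,  1.87404174e+01,  4.22005087e+00,
        1.10372464e-02, -1.85159856e-04]), 'ee_pos': array([0.26702445, 0.56459071, 0.29117654]), 'ee_rot': array([ 3.06311268e+00, -6.88240388e-01, -6.13673391e-04]), 'ft_force': array([1.08602219, 0.42559944, 0.50046821]), 'torque': array([ 0.04499516, -0.01121085, -0.01516289]), 'width': 1.0025347170381176}
scene {'fx': 464.039736940973, 'fy': 464.039736940973, 'cx': 252.60330961303143, 'cy': 194.5415114831918, 'R': [[0.2812, 0.9596, 0.0135], [0.7463, -0.2098, -0.6317], [-0.6033, 0.1877, -0.7751]], 't': [-0.2775, -0.2992, 1.7255]}
side {'fx': 444.64792491590015, 'fy': 444.64792491590015, 'cx': 250.771261882353, 'cy': 182.9781522778898, 'R': [[0.971, -0.2379, -0.0228], [-0.1459, -0.5142, -0.8452], [0.1893, 0.824, -0.534]], 't': [-0.5253, 0.279, 0.8756]}
wrist {'fx': 273.9501950147947, 'fy': 273.9501950147947, 'cx': 258.2392495262742, 'cy': 187.38216513664577, 'R': [[-0.4274, -0.9041, 0.0023], [-0.8673, 0.4107, 0.2812], [-0.2552, 0.1182, -0.9597]], 't': [0.6237, -0.0333, 0.3915]}
```

View pics/scene0.png

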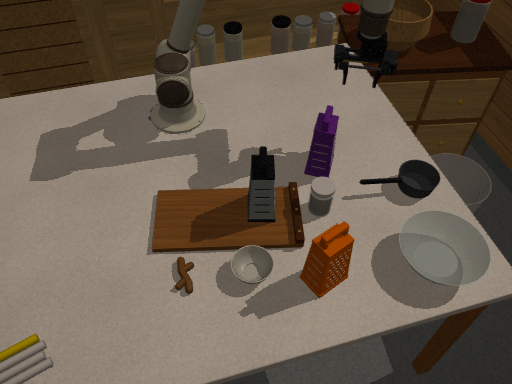

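View pics/side0.png

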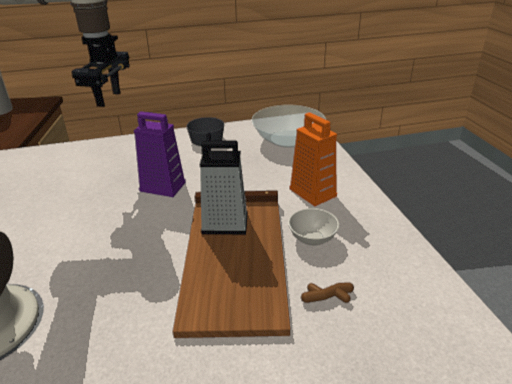

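View pics/wrist0.png

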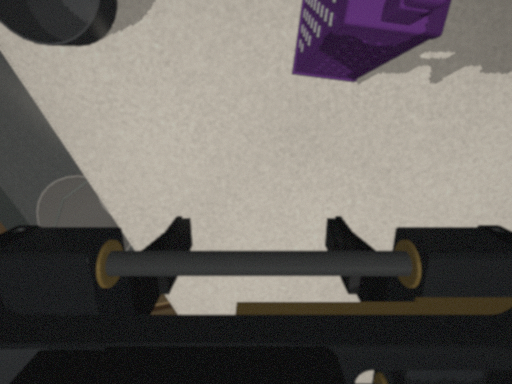

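Three grater shapes appear in scene: purple (322,145), orange (328,262) and steel (262,188). The steel one with the black foot, standing on the board, fits. I'll confirm it in an enlarged crop.

Run:
```python
import cv2
a=cv2.imread("pics/scene0.png")[140:260,145:345]; cv2.imwrite("pics/s_crop.png",cv2.resize(a,None,fx=4,fy=4,interpolation=cv2.INTER_CUBIC))
a=cv2.imread("pics/side0.png")[125:335,165:345]; cv2.imwrite("pics/d_crop.png",cv2.resize(a,None,fx=2.85,fy=2.85,interpolation=cv2.INTER_CUBIC))
a=cv2.imread("pics/side0.png")[125:245,175:315]; cv2.imwrite("pics/d_crop2.png",cv2.resize(a,None,fx=5,fy=5,interpolation=cv2.INTER_CUBIC))
```

```text
(no output)
```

View pics/s_crop.png

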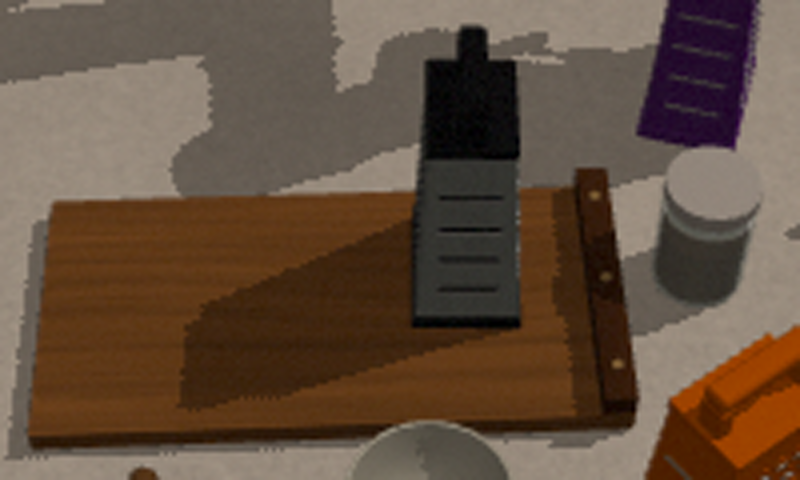

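View pics/d_crop2.png

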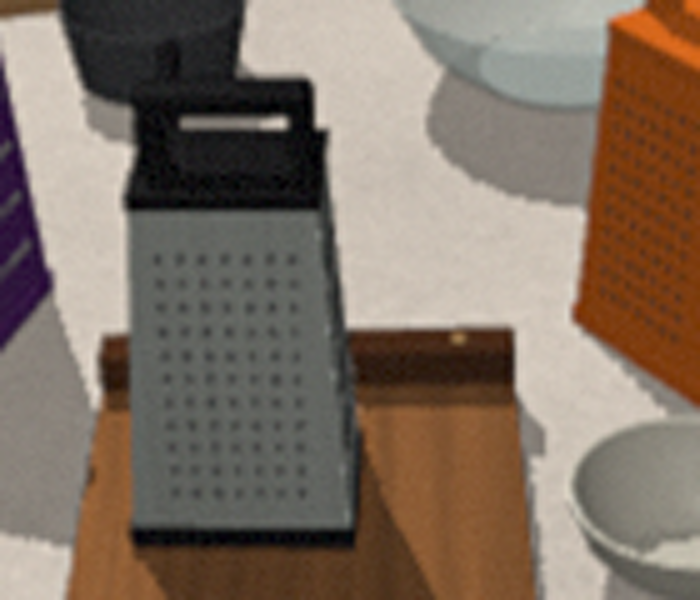

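View pics/d_crop.png

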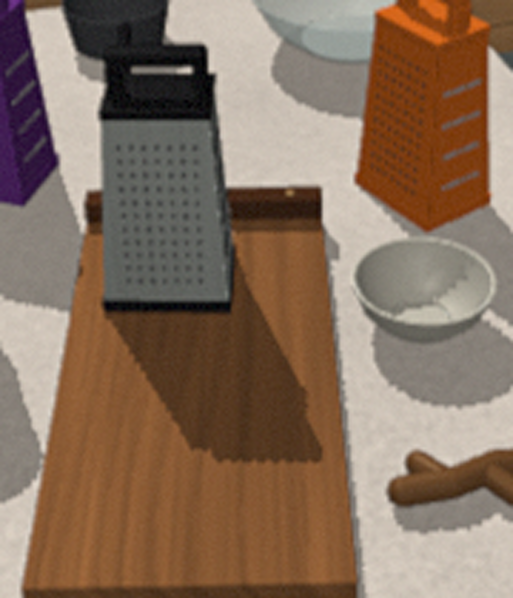

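```bash
cat > h.py <<'E'
from station import *
import numpy as np
def ray(n,u,v,z,p=None):
    p=p or camera_params(n); R=np.array(p["R"]);t=np.array(p["t"])
    c=-R.T@t; d=R.T@np.array([(u-p["cx"])/p["fx"],(v-p["cy"])/p["fy"],1]); return c+d*(z-c[2])/d[2]
def proj(n,X,p=None):
    p=p or camera_params(n); q=np.array(p["R"])@np.array(X)+np.array(p["t"])
    return np.array([q[0]/q[2]*p["fx"]+p["cx"],q[1]/q[2]*p["fy"]+p["cy"]])
E
python3 - <<'E'
from h import *
S=lambda x,y,z:ray("scene",x/4+145-.375,y/4+140-.375,z)
D=lambda x,y,z:ray("side",x/5+175-.4,y/5+125-.4,z)
D1=lambda x,y,z:ray("side",x/2.85+165-.3,y/2.85+125-.3,z)
def pr(l,x): print(l,(x*1000).round(1))
for n in("scene","side"):
  p=camera_params(n); pr(n+" cam",-np.array(p["R"]).T@p["t"])
pr("S board TL",S(52,202,.02)); pr("S board BL",S(30,437,.02))
pr("D1 board nearL",D1(24,584,.02)); pr("D1 board nearR",D1(355,583,.02))
pr("S strip in top",S(575,170,.042)); pr("S strip in bot",S(606,412,.042));pr("S strip out top",S(604,170,.042)); pr("S strip out bot",S(636,410,.042))
pr("D strip base L",D(105,388,.02)); pr("D strip base R",D(515,388,.02)); pr("D strip topinner L",D(105,350,.042)); pr("R",D(515,350,.042))
pr("D foot L",D(135,545,.02));pr("D foot R",D(355,545,.02))
pr("S foot L",S(412,327,.02));pr("S foot R",S(520,327,.02))
pr("S foot L12",S(412,318,.032));pr("S foot R12",S(520,318,.032))
pr("D handle top L",D(135,85,.248));pr("D handle top R",D(312,80,.248))
pr("S cap L",S(425,158,.20));pr("S cap R",S(518,158,.20));pr("S cap TL",S(425,62,.21));pr("S cap TR",S(518,62,.21))
E
```

```text
scene cam [1342.3 -120.3 1152.2]
side cam [ 385.  -702.9  691.4]
S board TL [ 362.5 -130.2   20. ]
S board BL [ 575.8 -179.7   20. ]
D1 board nearL [ 361.4 -125.2   20. ]
D1 board nearR [ 570.9 -179.8   20. ]
S strip in top [460.2 271.6  42. ]
S strip in bot [681.4 218.2  42. ]
S strip out top [466.4 293.7  42. ]
S strip out bot [685.7 239.4  42. ]
D strip base L [458.9 280.1  20. ]
D strip base R [668.6 221.4  20. ]
D strip topinner L [461.3 283.1  42. ]
R [669.3 224.5  42. ]
D foot L [454.9 143.9  20. ]
D foot R [557.  115.8  20. ]
S foot L [556.8 110.2  20. ]
S foot R [578.9 188.3  20. ]
S foot L12 [557.2 110.   32. ]
S foot R12 [579.1 187.6  32. ]
D handle top L [478.5 176.4 248. ]
D handle top R [554.5 159.2 248. ]
S cap L [547.9 120.9 200. ]
S cap R [565.  181.9 200. ]
S cap TL [470.3 143.4 210. ]
S cap TR [487.9 206.5 210. ]
```

Run:
```python
from h import *
from scipy.spatial.transform import Rotation as Ro
S=lambda x,y,z:ray("scene",x/4+145-.375,y/4+140-.375,z)
D=lambda x,y,z:ray("side",x/5+175-.4,y/5+125-.4,z)
def pr(l,x): print(l,np.round(np.array(x)*1000,1))
pr("far handle top",S(472,27,.248))
s=get_state(); print(Ro.from_rotvec(s["ee_rot"]).as_matrix().round(3))
# hypothesis model points: project for check
yaw=np.radians(-15.6); ex=np.array([np.cos(yaw),np.sin(yaw),0]); ey=np.array([-np.sin(yaw),np.cos(yaw),0]); O=np.array([.516,.166,.02])
for nm,p in {"handle far top coarse":(-40,10,228),"far top fine":(-40,-10,228),"near top fine":(40,-10,228),"near top coarse":(40,10,228),"foot -x fine":(-54,-41,0),"foot +x fine":(54,-41,0),"foot +x coarse":(54,41,0),"cap +x fine190":(43.5,-32,190),"cap +x coarse190":(43.5,32,190),"cap -x fine":(-43.5,-32,190),"cap-x coarse":(-43.5,32,190)}.items():
    X=O+(p[0]*ex+p[1]*ey)/1000+np.array([0,0,p[2]/1000])
    a=proj("scene",X);b=proj("side",X)
    print(nm,"S",((a-[145,140]+.375)*4).round(0),"D",((b-[175,125]+.4)*5).round(0))
print(camera_params("wrist"), s["ee_pos"])
```

```text
far handle top [482.1 173.1 248. ]
[[ 0.904 -0.428 -0.001]
 [-0.428 -0.904 -0.002]
 [ 0.     0.002 -1.   ]]
handle far top coarse S [490.  21.] D [135.  75.]
far top fine S [461.  21.] D [130.  95.]
near top fine S [463. 107.] D [313.  94.]
near top coarse S [493. 107.] D [315.  74.]
foot -x fine S [413. 215.] D [132. 549.]
foot +x fine S [414. 327.] D [357. 550.]
foot +x coarse S [523. 326.] D [363. 448.]
cap +x fine190 S [429. 149.] D [321. 195.]
cap +x coarse190 S [524. 149.] D [329. 126.]
cap -x fine S [428.  56.] D [123. 196.]
cap-x coarse S [518.  56.] D [141. 127.]
{'fx': 273.9501950147947, 'fy': 273.9501950147947, 'cx': 258.2392495262742, 'cy': 187.38216513664577, 'R': array([[-0.42734194, -0.90408785,  0.00200813],
       [-0.8673733 ,  0.41061235,  0.28117797],
       [-0.25503415,  0.11841734, -0.95965354]]), 't': array([ 0.6238442 , -0.0333136 ,  0.39145449])} [0.26705137 0.5647019  0.29140775]
```

Request:
{"op": "apply_moves", "data": {"series": [{"delta_pos": [0,0,-36],"spin": -3.2},{"delta_pos": [0,0,-36],"spin": -3.2},{"delta_pos": [0,0,-37],"spin": -3.3}], "fingers": 80}}

```text
clock: 0.45
ee_pos: [0.2671, 0.5647, 0.4019]
ee_rot: [3.111, -0.423, -0.0]
ft_force: [-0.1, 1.0, -0.2]
width: 0.806
```

Request:
{"op": "apply_moves", "data": {"series": [{"delta_pos": [28,26,0]},{"delta_pos": [28,26,0]},{"delta_pos": [28,26,0]},{"delta_pos": [28,26,0]},{"delta_pos": [28,26,0]},{"delta_pos": [28,26,0]},{"delta_pos": [28,26,0]},{"delta_pos": [28,26,0]},{"delta_pos": [28,26,0]},{"delta_pos": [28,26,0]},{"delta_pos": [28,26,0]},{"delta_pos": [0,0,0]}]}}

```text
invalid input at $.series[0]: expected keys delta_pos, spin
```

Run:
```python
from h import *
import cv2,pickle
from scipy.spatial.transform import Rotation as Ro
s=get_state(); print(s["ee_pos"],Ro.from_rotvec(s["ee_rot"]).as_matrix().round(4),s["ft_force"],s["width"],s["clock"],s["joints"])
p=camera_params("wrist"); pickle.dump(p,open("w1.pkl","wb"))
cv2.imwrite("pics/w1.png",cv2.resize(snapshot("wrist")[:,:,::-1],None,fx=1.5,fy=1.5))
```

```text
[0.26710007 0.56469745 0.40185115] [[ 9.637e-01 -2.669e-01 -5.000e-04]
 [-2.669e-01 -9.637e-01 -1.700e-03]
 [ 0.000e+00  1.700e-03 -1.000e+00]] [-0.09638227  0.98339381 -0.18828838] 0.8055566600561432 0.45 [ 1.38761398e+00  3.35817657e-01  2.04311118e-01 -1.44146862e-04
 -1.44101505e+00 -8.69474636e-02]
```

View pics/w1.png

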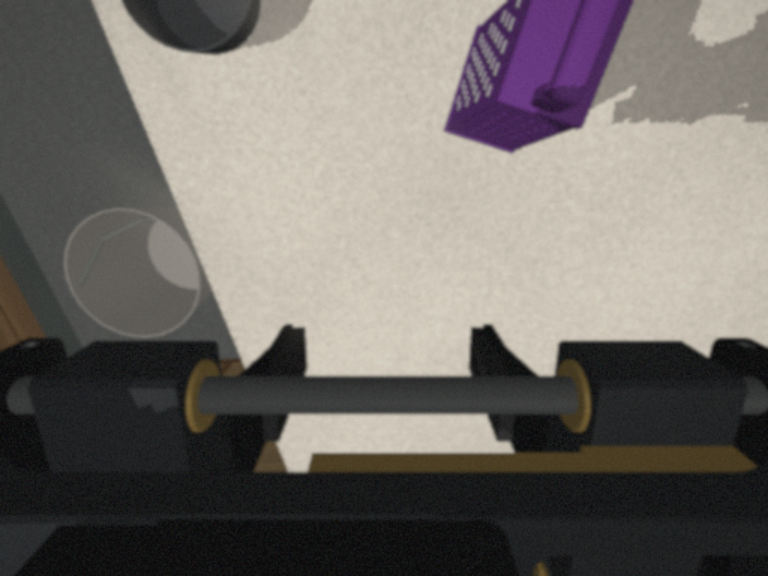

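Request:
{"op": "apply_moves", "data": {"series": [{"delta_pos": [22,27,0],"spin": 0},{"delta_pos": [22,27,0],"spin": 0},{"delta_pos": [22,27,0],"spin": 0},{"delta_pos": [22,27,0],"spin": 0},{"delta_pos": [22,27,0],"spin": 0},{"delta_pos": [22,27,0],"spin": 0},{"delta_pos": [22,27,0],"spin": 0},{"delta_pos": [22,27,0],"spin": 0},{"delta_pos": [22,27,0],"spin": 0},{"delta_pos": [22,27,0],"spin": 0},{"delta_pos": [22,27,0],"spin": 0},{"delta_pos": [0,0,0],"spin": 0}]}}

```text
clock: 1.7
ee_pos: [0.4209, 0.2109, 0.4011]
ee_rot: [3.111, -0.434, -0.0]
ft_force: [-0.0, 0.9, 0.6]
width: 0.682
```

Run:
```python
from h import *
import cv2,pickle
from scipy.spatial.transform import Rotation as Ro
s=get_state(); print(s["ee_pos"],Ro.from_rotvec(s["ee_rot"]).as_matrix().round(4)[:2],s["ft_force"],s["width"],s["clock"])
p=camera_params("wrist"); pickle.dump(p,open("w2.pkl","wb"))
cv2.imwrite("pics/w2.png",cv2.resize(snapshot("wrist")[:,:,::-1],None,fx=1.5,fy=1.5))
```

```text
[0.42088844 0.21091614 0.40112051] [[ 9.619e-01 -2.735e-01 -3.000e-04]
 [-2.735e-01 -9.619e-01 -6.000e-04]] [-0.04608052  0.91147815  0.58645637] 0.681954347254072 1.7
```

View pics/w2.png

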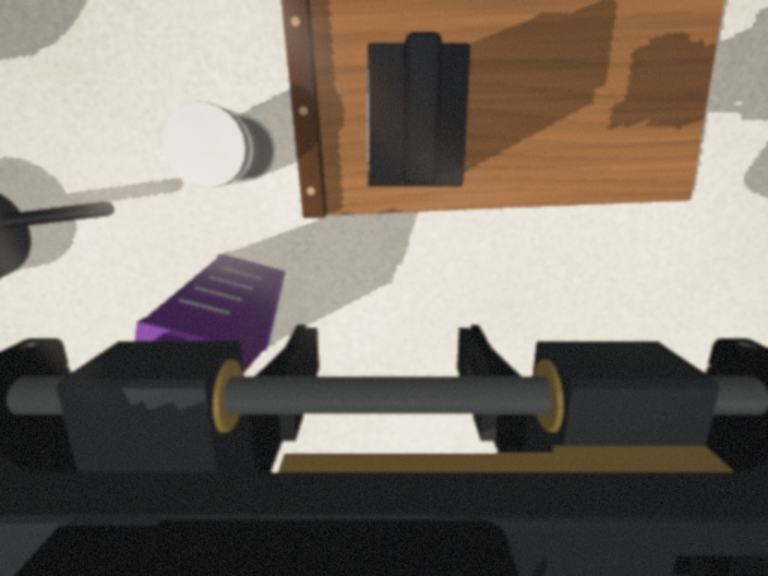

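Run:
```python
import cv2
a=cv2.resize(cv2.imread("pics/w2.png"),(512,384),interpolation=cv2.INTER_AREA)[0:150,180:340]
a=cv2.convertScaleAbs(a,alpha=1.8,beta=10)
cv2.imwrite("pics/w2c.png",cv2.resize(a,None,fx=4,fy=4,interpolation=cv2.INTER_CUBIC))
```

```text
(no output)
```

View pics/w2c.png

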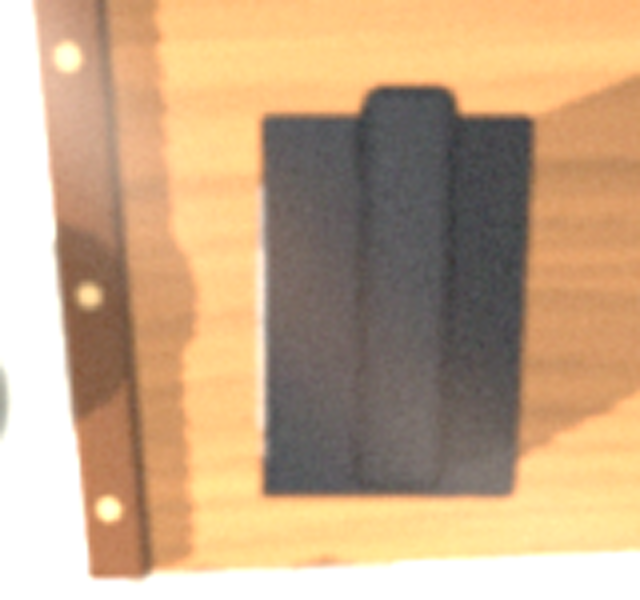

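Run:
```python
from h import *
import pickle
p=pickle.load(open("w2.pkl","rb"))
W=lambda x,y,z:ray("wrist",x/4+180-.375,y/4-.375,z,p)*1000
pts={k:W(*v) for k,v in dict(TL=(263,116,.21),TR=(531,117,.21),BR=(513,494,.21),BL=(265,494,.21),hTL=(363,88,.248),hTR=(456,88,.248),hBL=(358,484,.248),hBR=(440,484,.248),st0=(104,2,.042),st1=(149,573,.042),sb1=(152,573,.02)).items()}
for k,v in pts.items(): print(k,v.round(1))
c=sum(pts[k] for k in("TL","TR","BR","BL"))/4; h=sum(pts[k] for k in("hTL","hTR","hBL","hBR"))/4
print("cap c",c,"handle c",h)
def ang(a,b): d=pts[b]-pts[a]; return np.degrees(np.arctan2(d[1],d[0])),np.linalg.norm(d)
print(ang("BL","TL"),ang("BR","TR"),ang("TR","TL"),ang("BR","BL"),ang("hBL","hTL"),ang("hBR","hTR"),ang("st1","st0"))
```

```text
TL [565.7 181.6 210. ]
TR [548.6 122.2 210. ]
BR [467.1 145.2 210. ]
BL [484.2 205.4 210. ]
hTL [555.7 162.1 248. ]
hTR [550.6 144.4 248. ]
hBL [482.2 183.1 248. ]
hBR [477.4 165.9 248. ]
st0 [657.4 221.2  42. ]
st1 [460.  269.5  42. ]
sb1 [457.9 272.2  20. ]
cap c [516.40207493 163.58302413 210.        ] handle c [516.47462177 163.90795444 248.        ]
(np.float64(-16.267697608605243), np.float64(84.92888038226906)) (np.float64(-15.73527267318805), np.float64(84.7443044857263)) (np.float64(73.97586736107996), np.float64(61.77884571124287)) (np.float64(74.14517558884685), np.float64(62.56739283945701)) (np.float64(-15.954086637654964), np.float64(76.37090962175847)) (np.float64(-16.38399947711331), np.float64(76.3811247162555)) (np.float64(-13.747362062226127), np.float64(203.2480499303996))
```

Request:
{"op": "apply_moves", "data": {"series": [{"delta_pos": [26,5,5],"spin": 0},{"delta_pos": [26,5,5],"spin": 0},{"delta_pos": [26,4,5],"spin": 0},{"delta_pos": [26,4,5],"spin": 0},{"delta_pos": [0,0,0],"spin": 0},{"delta_pos": [0,0,0],"spin": 0}]}}

```text
clock: 2.35
ee_pos: [0.5156, 0.169, 0.3804]
ee_rot: [3.112, -0.427, -0.002]
ft_force: [-0.0, 0.5, -0.5]
width: 0.686
```

```bash
cat > look.py <<'E'
import sys,cv2,pickle
from h import *
def look(tag,cams=("side","scene"),crops={"side":(100,350,140,320),"scene":(120,290,140,340)},f=3):
    for n in cams:
        p=camera_params(n); im=snapshot(n)[:,:,::-1]; cv2.imwrite(f"pics/{tag}_{n}_full.png",im); pickle.dump(p,open(f"pics/{tag}_{n}.pkl","wb"))
        if n in crops:
            a,b,c,d=crops[n]; k=min(f,600/(b-a),800/(d-c)); im=cv2.resize(im[a:b,c:d],None,fx=k,fy=k,interpolation=cv2.INTER_CUBIC)
        else: im=cv2.resize(im,None,fx=1.5,fy=1.5)
        cv2.imwrite(f"pics/{tag}_{n}.png",im)
    s=get_state(); print(s["clock"],(s["ee_pos"]*1000).round(1),"F",s["ft_force"].round(2),"w",round(s["width"],3))
if __name__=="__main__": look(sys.argv[1],sys.argv[2].split(","))
E
python3 look.py a side,scene
```

```text
2.45 [515.1 169.2 381.4] F [-0.47  0.15 -0.12] w 0.686
```

View pics/a_scene.png

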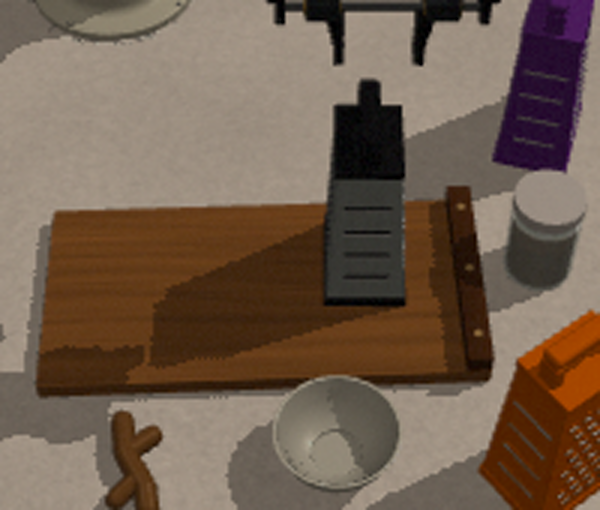

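View pics/a_side.png

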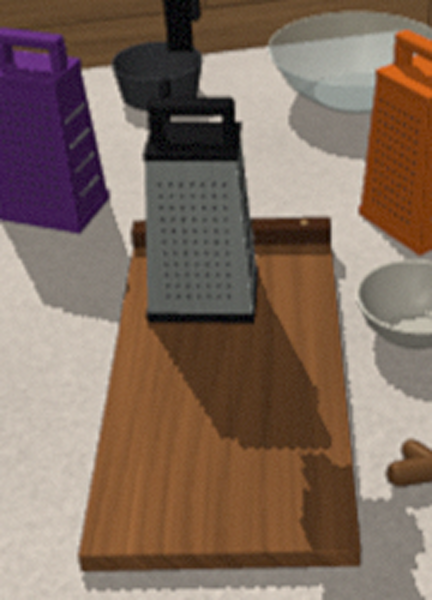

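Request:
{"op": "apply_moves", "data": {"series": [{"delta_pos": [0,2,15],"spin": 0},{"delta_pos": [0,2,15],"spin": 0},{"delta_pos": [0,0,15],"spin": 0},{"delta_pos": [0,0,0],"spin": 0},{"delta_pos": [0,0,0],"spin": 0}]}}

```text
clock: 2.95
ee_pos: [0.5143, 0.1651, 0.3371]
ee_rot: [-3.112, 0.425, -0.002]
ft_force: [-0.1, -0.4, -0.4]
width: 0.689
```

Run:
```python
from h import *
from scipy.spatial.transform import Rotation as Ro
from look import look
s=get_state(); print((s["ee_pos"]*1000).round(1),np.degrees(np.arctan2(*Ro.from_rotvec(s["ee_rot"]).as_matrix()[[1,0],0])),s["dq"].round(3))
look("b",("wrist","scene"),{"scene":(120,220,210,330)},5)
```

```text
[514.3 165.1 337.1] -15.542200843479065 [-0.004 -0.005  0.021  0.004  0.001  0.001]
3.05 [514.7 165.1 337.6] F [0.36 0.52 0.77] w 0.687
```

View pics/b_scene.png

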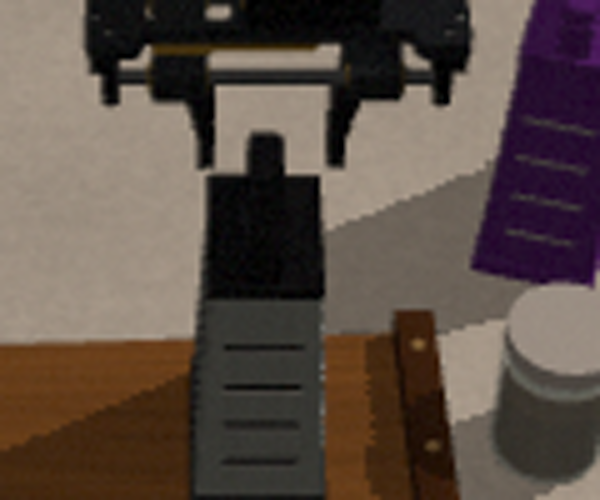

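View pics/b_wrist.png

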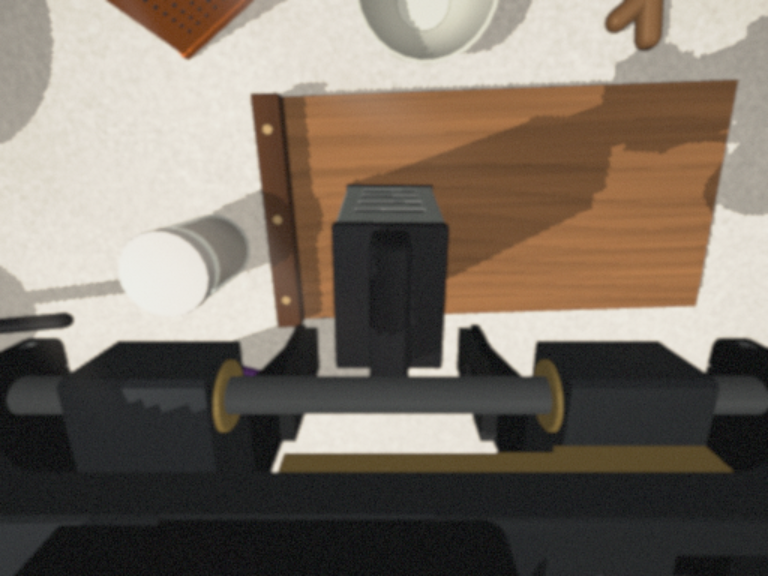

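Request:
{"op": "apply_moves", "data": {"series": [{"delta_pos": [0,1,12],"spin": 0},{"delta_pos": [0,0,12],"spin": 0},{"delta_pos": [0,0,13],"spin": 0},{"delta_pos": [0,0,0],"spin": 0},{"delta_pos": [0,0,0],"spin": 0}]}}

```text
clock: 3.55
ee_pos: [0.5143, 0.1635, 0.2987]
ee_rot: [3.111, -0.427, -0.001]
ft_force: [0.4, 0.4, 0.2]
width: 0.684
```

Request:
{"op": "apply_moves", "data": {"series": [{"delta_pos": [0,0,0],"spin": 0},{"delta_pos": [0,0,0],"spin": 0},{"delta_pos": [0,0,0],"spin": 0}], "fingers": 150, "grip_force": 3}}

```text
clock: 3.85
ee_pos: [0.5144, 0.1638, 0.2997]
ee_rot: [-3.112, 0.427, -0.001]
ft_force: [-0.8, -0.4, 0.1]
width: 0.496
```

Run:
```python
from h import *
from look import look
look("c",("scene","wrist"),{"scene":(120,220,210,330),"wrist":(130,300,170,350)},4)
```

```text
3.95 [514.4 163.7 299.5] F [ 0.23 -0.07 -1.04] w 0.442
```

View pics/c_scene.png

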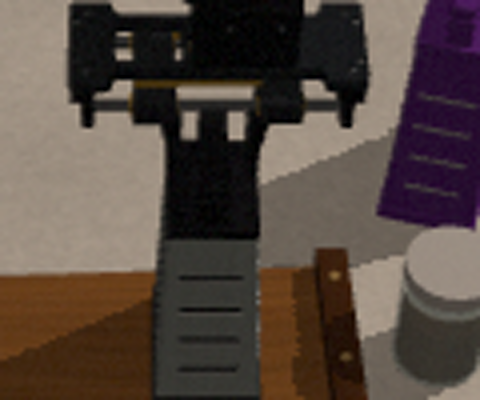

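View pics/c_wrist.png

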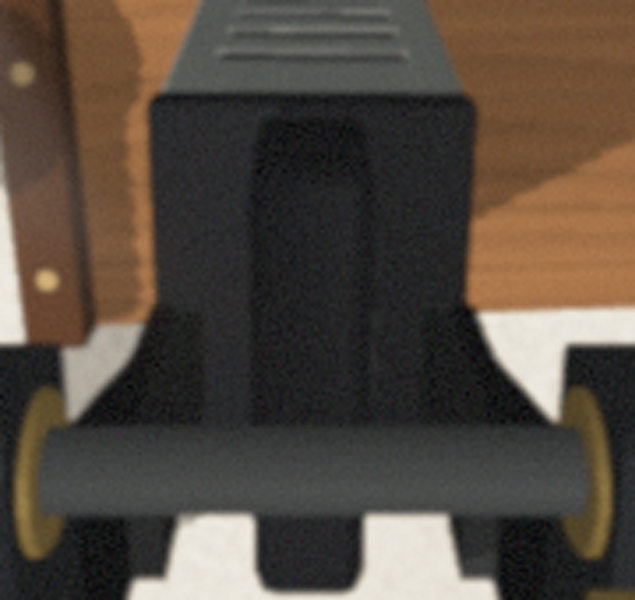

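Request:
{"op": "apply_moves", "data": {"series": [{"delta_pos": [0,0,0],"spin": 0},{"delta_pos": [0,0,0],"spin": 0},{"delta_pos": [0,0,0],"spin": 0}], "fingers": 172}}

```text
clock: 4.25
ee_pos: [0.5143, 0.1637, 0.2992]
ee_rot: [3.112, -0.427, -0.0]
ft_force: [-0.1, -0.8, -0.2]
width: 0.333
```

Run:
```python
from h import *
from look import look
look("d",("wrist",),{"scene":(120,220,210,330),"wrist":(130,300,170,350)},4)
# plan arc: bar centre rel. pivot: (along -> tool y positive = tipping dir, z)
R0=np.array([-41,221.])
for th in range(0,94,3):
    t=np.radians(th); y=-41*np.cos(t)+221*np.sin(t); z=41*np.sin(t)+221*np.cos(t)
    print(th,round(y+41,1),round(z-221,1), "ext",round(20*np.cos(t)+14*np.sin(t),1))
```

```text
4.3 [514.3 163.7 299.2] F [ 0.59 -0.71 -0.43] w 0.332
0 0.0 0.0 ext 20.0
3 11.6 1.8 ext 20.7
6 23.3 3.1 ext 21.4
9 35.1 3.7 ext 21.9
12 46.8 3.7 ext 22.5
15 58.6 3.1 ext 22.9
18 70.3 1.9 ext 23.3
21 81.9 0.0 ext 23.7
24 93.4 -2.4 ext 24.0
27 104.8 -5.5 ext 24.2
30 116.0 -9.1 ext 24.3
33 127.0 -13.3 ext 24.4
36 137.7 -18.1 ext 24.4
39 148.2 -23.4 ext 24.4
42 158.4 -29.3 ext 24.2
45 168.3 -35.7 ext 24.0
48 177.8 -42.7 ext 23.8
51 186.9 -50.1 ext 23.5
54 195.7 -57.9 ext 23.1
57 204.0 -66.2 ext 22.6
60 211.9 -75.0 ext 22.1
63 219.3 -84.1 ext 21.6
66 226.2 -93.7 ext 20.9
69 232.6 -103.5 ext 20.2
72 238.5 -113.7 ext 19.5
75 243.9 -124.2 ext 18.7
78 248.6 -134.9 ext 17.9
81 252.9 -145.9 ext 17.0
84 256.5 -157.1 ext 16.0
87 259.6 -168.5 ext 15.0
90 262.0 -180.0 ext 14.0
93 263.8 -191.6 ext 12.9
```

View pics/d_wrist.png

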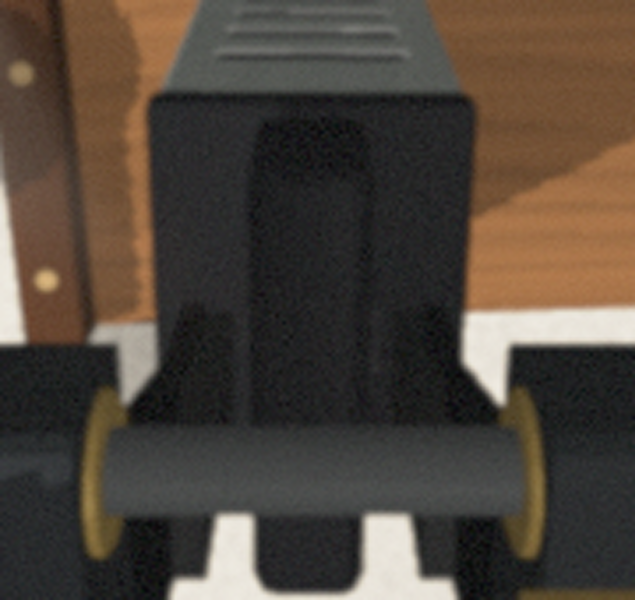

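Request:
{"op": "apply_moves", "data": {"series": [{"delta_pos": [0,6,-0.5],"spin": 0},{"delta_pos": [0,8,-1],"spin": 0},{"delta_pos": [0,9,-1],"spin": 0},{"delta_pos": [0,9,-0.7],"spin": 0},{"delta_pos": [0,9,-0.5],"spin": 0},{"delta_pos": [0,9,0],"spin": 0}]}}

```text
clock: 4.9
ee_pos: [0.5005, 0.1145, 0.3031]
ee_rot: [-3.112, 0.427, -0.0]
ft_force: [-0.2, -0.2, 0.5]
width: 0.32
```

Run:
```python
from h import *
from look import look
look("e",("scene","side"),{"scene":(120,240,190,330),"side":(110,260,150,300)},5)
```

```text
5.0 [500.3 114.2 303. ] F [ 0.46  0.03 -0.09] w 0.328
```

View pics/e_scene.png

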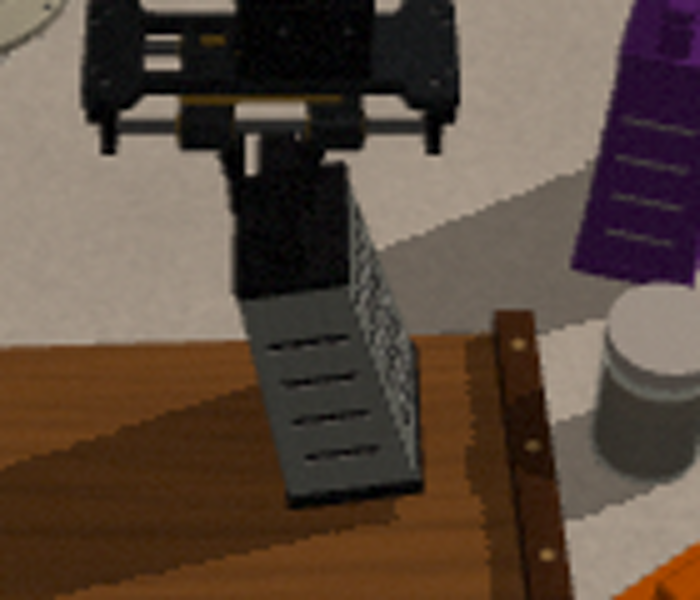

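View pics/e_side.png

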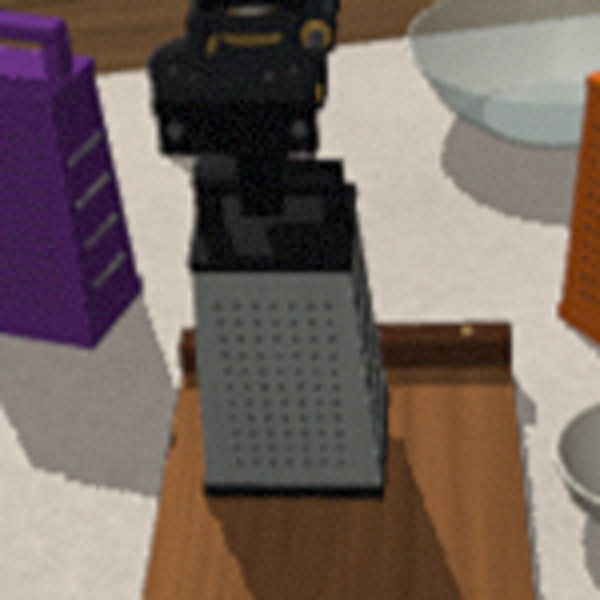

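Request:
{"op": "apply_moves", "data": {"series": [{"delta_pos": [0,8,0],"spin": 0},{"delta_pos": [0,8,0.8],"spin": 0},{"delta_pos": [0,7,1],"spin": 0},{"delta_pos": [0,5,1],"spin": 0},{"delta_pos": [0,4,1],"spin": 0},{"delta_pos": [0,3,1],"spin": 0},{"delta_pos": [0,2,0.5],"spin": 0},{"delta_pos": [0,0,0],"spin": 0},{"delta_pos": [0,0,0],"spin": 0}]}}

```text
clock: 5.9
ee_pos: [0.491, 0.08, 0.2977]
ee_rot: [-3.112, 0.427, -0.0]
ft_force: [0.2, 0.3, 0.7]
width: 0.326
```

Run:
```python
from h import *
from look import look
look("f",("scene","wrist"),{"scene":(120,240,190,330),"wrist":(100,300,140,380)},4)
```

```text
6.0 [491.   80.  297.7] F [ 0.14  0.26 -0.22] w 0.324
```

View pics/f_scene.png

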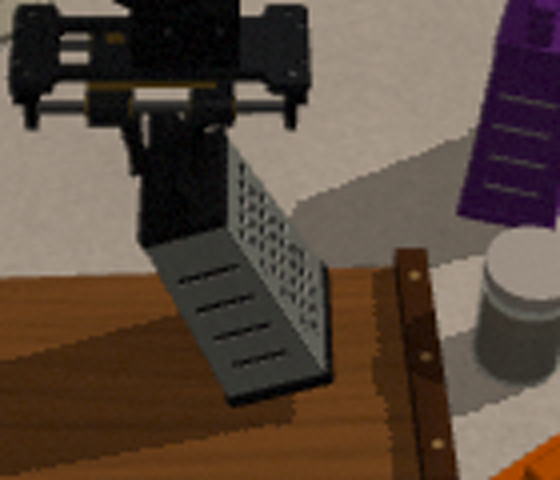

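View pics/f_wrist.png

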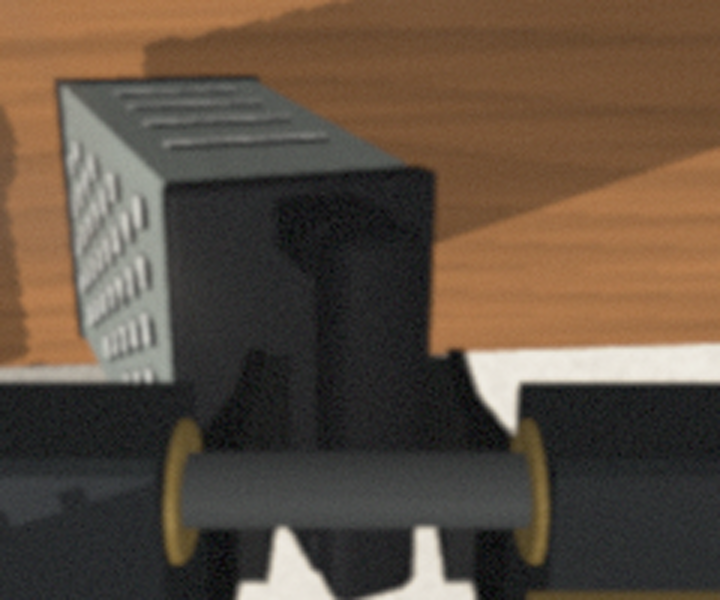

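Request:
{"op": "apply_moves", "data": {"series": [{"delta_pos": [0,4,1],"spin": 0},{"delta_pos": [0,7.5,2],"spin": 0},{"delta_pos": [0,7.5,2.2],"spin": 0},{"delta_pos": [0,7.5,2.4],"spin": 0},{"delta_pos": [0,7.4,2.8],"spin": 0},{"delta_pos": [0,7.2,3.1],"spin": 0},{"delta_pos": [0,7.1,3.3],"spin": 0},{"delta_pos": [0,7,3.5],"spin": 0},{"delta_pos": [0,4,2],"spin": 0},{"delta_pos": [0,0,0],"spin": 0}]}}

```text
clock: 7.0
ee_pos: [0.4747, 0.0223, 0.275]
ee_rot: [3.112, -0.428, -0.001]
ft_force: [0.2, -1.1, -0.6]
width: 0.327
```

Run:
```python
from h import *
from look import look
look("g",("scene","wrist"),{"scene":(120,240,170,310),"wrist":(60,300,120,400)},4)
s=get_state()["ee_pos"]*1000; d=s-[514.3,163.7,299.2]; print("adv",-.267*d[0]-.9636*d[1],"lat",.9636*d[0]-.267*d[1],"dz",d[2])
```

```text
7.1 [475.   22.8 275.4] F [ 0.16 -0.44  0.25] w 0.327
adv 146.24706350618357 lat -0.2219512079775754 dz -23.790559436927936
```

View pics/g_scene.png

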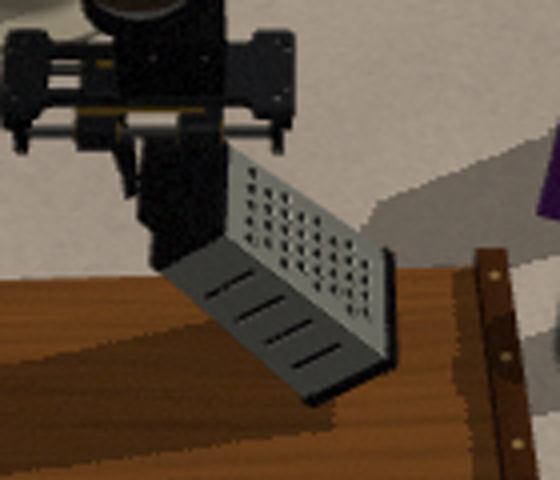

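View pics/g_wrist.png

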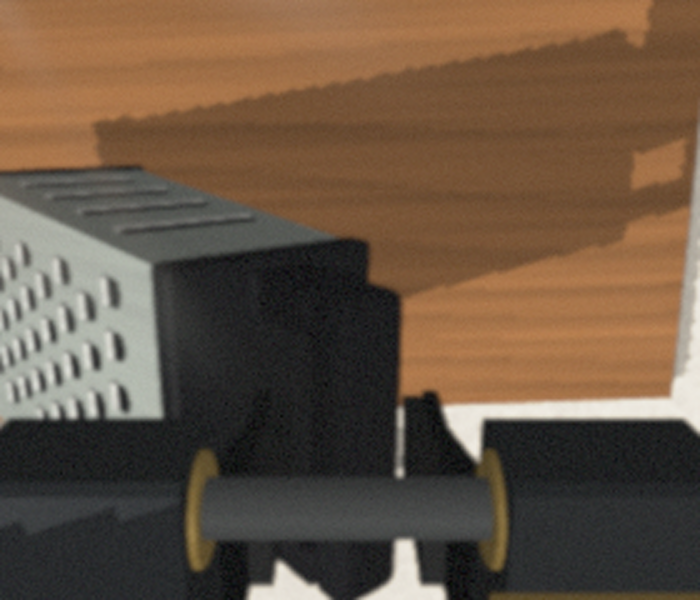

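Request:
{"op": "apply_moves", "data": {"series": [{"delta_pos": [0,5,2.9],"spin": 0},{"delta_pos": [0,5,2.9],"spin": 0},{"delta_pos": [0,4.9,3.2],"spin": 0},{"delta_pos": [0,4.9,3.2],"spin": 0},{"delta_pos": [0,4.7,3.5],"spin": 0},{"delta_pos": [0,4.7,3.5],"spin": 0},{"delta_pos": [0,4.5,3.7],"spin": 0},{"delta_pos": [0,4.5,3.7],"spin": 0},{"delta_pos": [0,4.2,3.9],"spin": 0},{"delta_pos": [0,4.2,3.9],"spin": 0},{"delta_pos": [0,0,0],"spin": 0}]}}

```text
clock: 8.2
ee_pos: [0.4619, -0.0226, 0.2403]
ee_rot: [3.112, -0.428, -0.002]
ft_force: [-0.1, -0.8, -0.7]
width: 0.326
```

Run:
```python
from h import *
from look import look
look("h",("scene","wrist","side"),{"scene":(120,240,170,310),"wrist":(60,300,120,400),"side":(110,330,140,300)},4)
s=get_state()["ee_pos"]*1000; d=s-[514.3,163.7,299.2]; print("adv",-.267*d[0]-.9636*d[1],"lat",.9636*d[0]-.267*d[1],"dz",d[2])
```

```text
8.35 [462.5 -22.  241. ] F [-0.62  0.1  -1.35] w 0.325
adv 192.8018432293982 lat -0.3443534833574873 dz -58.15743757819547
```

View pics/h_scene.png

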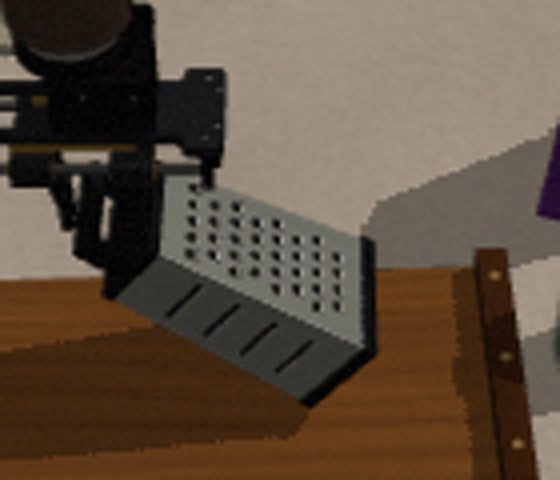

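View pics/h_wrist.png

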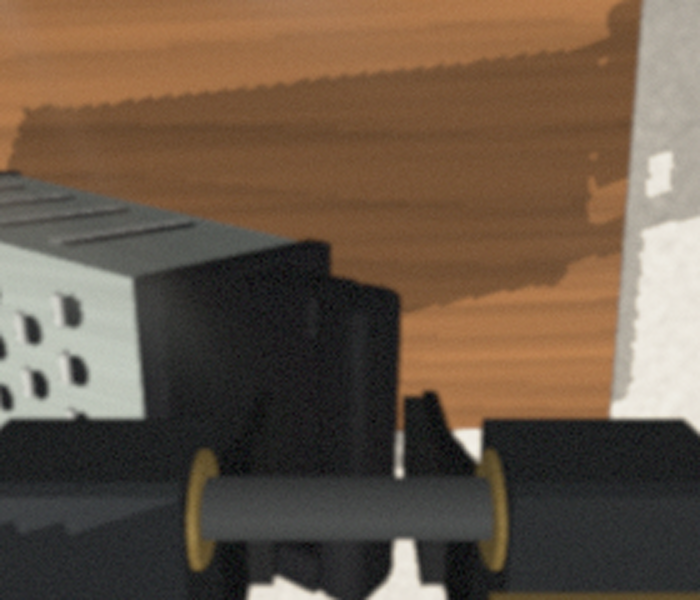

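View pics/h_side.png

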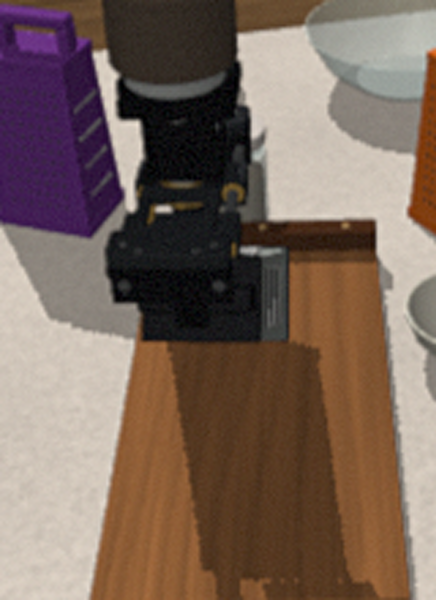

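Run:
```python
from h import *
tcp=np.array([.5147,.1651,.3376]); ty=np.array([-.267,-.9636,0])
for off in (-83,-40,-30,30,83):
  for up in (0,20,40,50,60,70,80):
    a=proj("scene",tcp+ty*off/1000+np.array([0,0,-.07+up/1000])); print(off,up,((a-[210,120])*5).round(0),end=' ')
  print()
```

```text
-83 0 [423. 150.] -83 20 [426. 123.] -83 40 [429.  96.] -83 50 [431.  82.] -83 60 [433.  68.] -83 70 [434.  53.] -83 80 [436.  39.] 
-40 0 [343. 150.] -40 20 [345. 123.] -40 40 [347.  96.] -40 50 [348.  82.] -40 60 [349.  68.] -40 70 [350.  53.] -40 80 [352.  39.] 
-30 0 [324. 150.] -30 20 [326. 123.] -30 40 [328.  96.] -30 50 [329.  82.] -30 60 [330.  68.] -30 70 [331.  53.] -30 80 [332.  39.] 
30 0 [212. 150.] 30 20 [212. 124.] 30 40 [213.  96.] 30 50 [213.  82.] 30 60 [213.  68.] 30 70 [213.  53.] 30 80 [214.  39.] 
83 0 [112. 150.] 83 20 [111. 124.] 83 40 [111.  96.] 83 50 [110.  82.] 83 60 [110.  68.] 83 70 [109.  54.] 83 80 [109.  39.]
```

Request:
{"op": "apply_moves", "data": {"series": [{"delta_pos": [0,4,4],"spin": 0},{"delta_pos": [0,4,4],"spin": 0},{"delta_pos": [0,3.8,4.4],"spin": 0},{"delta_pos": [0,3.8,4.4],"spin": 0},{"delta_pos": [0,3.6,4.5],"spin": 0},{"delta_pos": [0,3.6,4.5],"spin": 0},{"delta_pos": [0,0,0],"spin": 0}]}}

```text
clock: 9.05
ee_pos: [0.4556, -0.0445, 0.2143]
ee_rot: [3.112, -0.428, -0.003]
ft_force: [-0.3, -1.0, -0.4]
width: 0.326
```

Run:
```python
from h import *
from look import look
look("i",("scene","wrist"),{"scene":(120,240,170,310),"wrist":(60,300,120,400)},4)
s=get_state()["ee_pos"]*1000; d=s-[514.3,163.7,299.2]; print("adv",-.267*d[0]-.9636*d[1],"lat",.9636*d[0]-.267*d[1],"dz",d[2])
```

```text
9.15 [456.2 -44.1 215. ] F [-0.93 -0.07 -0.98] w 0.326
adv 215.7714853223274 lat -0.4852861184934625 dz -84.1802554554601
```

View pics/i_scene.png

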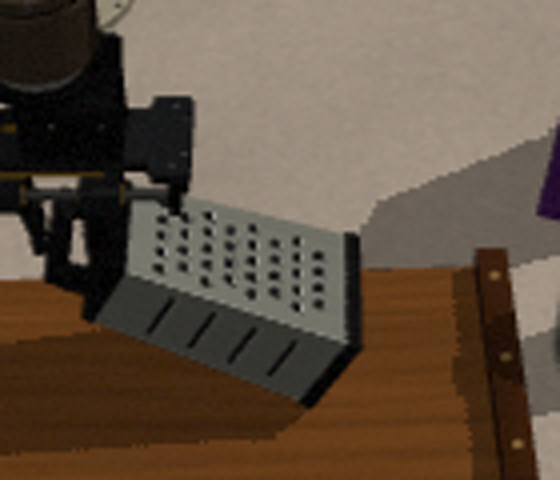

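View pics/i_wrist.png

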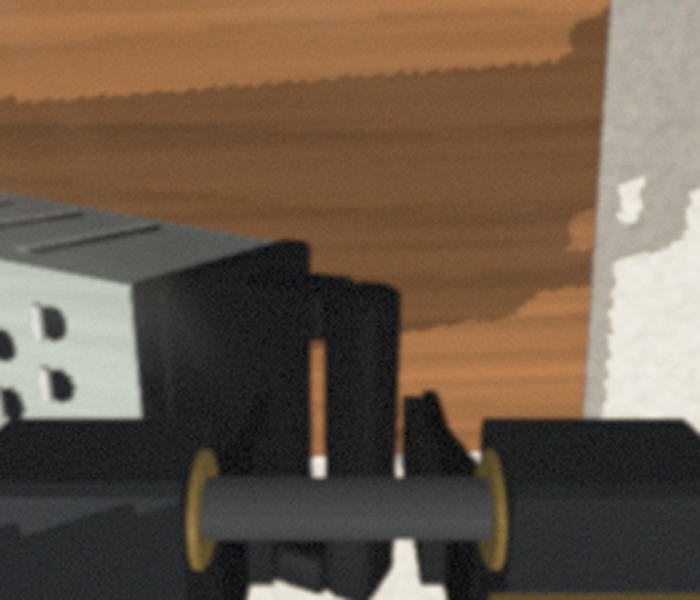

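Request:
{"op": "apply_moves", "data": {"series": [{"delta_pos": [0,2.6,2.3],"spin": 0},{"delta_pos": [0,2.4,2.4],"spin": 0},{"delta_pos": [0,2,2.4],"spin": 0},{"delta_pos": [0,1.9,2.4],"spin": 0},{"delta_pos": [0,2,3.2],"spin": 0},{"delta_pos": [0,2,3.3],"spin": 0},{"delta_pos": [0,2,3.3],"spin": 0},{"delta_pos": [0,0,0],"spin": 0}], "fingers": 185}}

```text
clock: 9.95
ee_pos: [0.4518, -0.0586, 0.1952]
ee_rot: [3.112, -0.427, -0.002]
ft_force: [0.0, -0.7, -1.2]
width: 0.274
```

Run:
```python
from h import *
from look import look
look("j",("scene","wrist"),{"scene":(120,240,170,310),"wrist":(60,300,120,400)},4)
s=get_state()["ee_pos"]*1000; d=s-[514.3,163.7,299.2]; print("adv",-.267*d[0]-.9636*d[1],"lat",.9636*d[0]-.267*d[1],"dz",d[2])
```

```text
10.05 [452.2 -58.4 195.7] F [-0.85 -0.83 -0.21] w 0.27
adv 230.63189770407638 lat -0.5657948466514711 dz -103.48795277637063
```

View pics/j_scene.png

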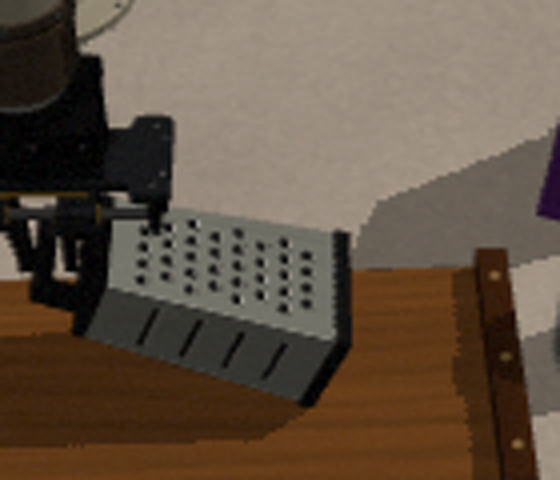

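View pics/j_wrist.png

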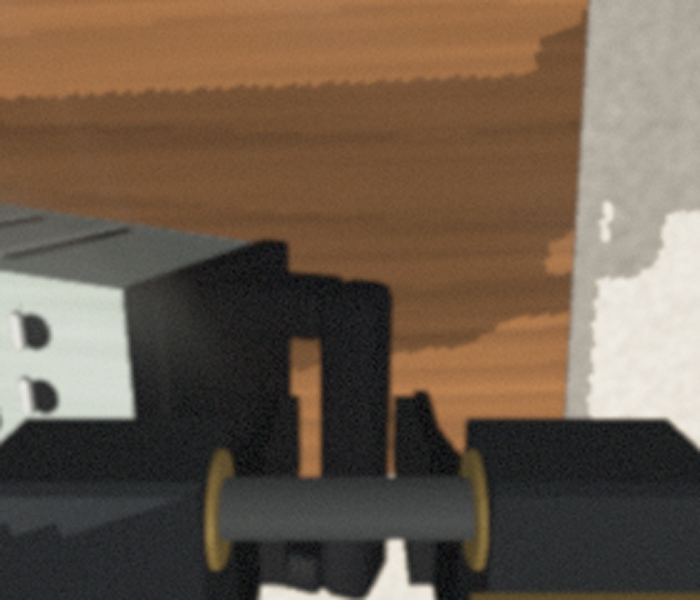

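Request:
{"op": "apply_moves", "data": {"series": [{"delta_pos": [0,1.8,3.4],"spin": 0},{"delta_pos": [0,1.8,3.4],"spin": 0},{"delta_pos": [0,1.8,3.4],"spin": 0},{"delta_pos": [0,1.7,3.5],"spin": 0},{"delta_pos": [0,1.7,3.5],"spin": 0},{"delta_pos": [0,1.6,3.5],"spin": 0},{"delta_pos": [0,0,0],"spin": 0}]}}

```text
clock: 10.75
ee_pos: [0.4491, -0.0686, 0.1746]
ee_rot: [3.112, -0.427, -0.002]
ft_force: [-1.0, -2.4, -1.1]
width: 0.274
```

Run:
```python
from h import *
from look import look
look("k",("scene","wrist"),{"scene":(120,240,170,310),"wrist":(60,300,120,400)},4)
s=get_state()["ee_pos"]*1000; d=s-[514.3,163.7,299.2]; print("adv",-.267*d[0]-.9636*d[1],"lat",.9636*d[0]-.267*d[1],"dz",d[2])
```

```text
10.85 [450.  -68.2 175.3] F [-0.75 -0.41  0.32] w 0.27
adv 240.63556030385703 lat -0.09004607729089287 dz -123.87726141105452
```

View pics/k_scene.png

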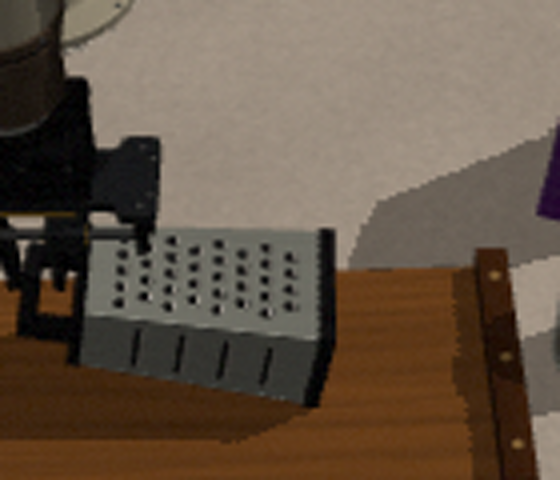

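View pics/k_wrist.png

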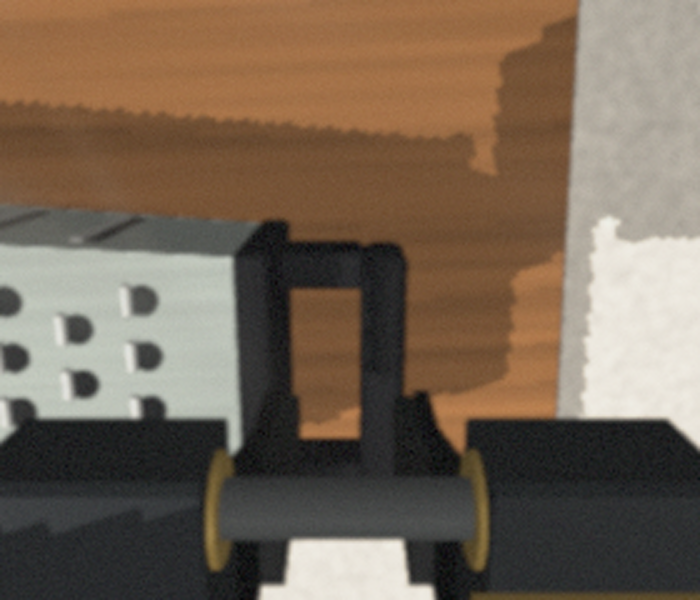

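Run:
```python
from h import *
from look import look
look("l",("side","scene"),{"scene":(120,240,170,310),"side":(130,350,140,320)},4)
```

```text
10.95 [450.1 -68.1 175.6] F [ 0.48 -0.36  0.4 ] w 0.273
```

View pics/l_scene.png

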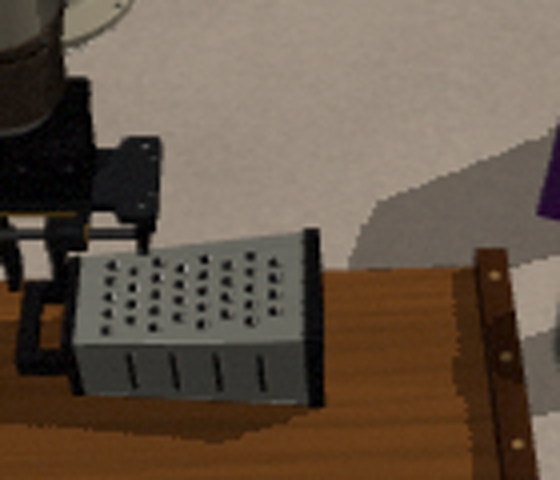

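View pics/l_side.png

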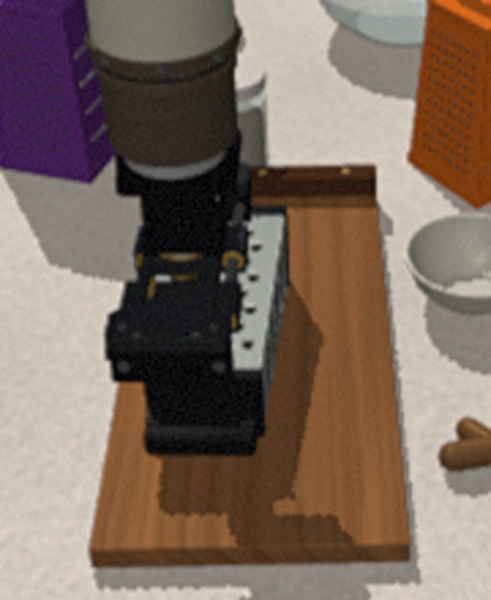

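Request:
{"op": "apply_moves", "data": {"series": [{"delta_pos": [0,0,-25],"spin": 0},{"delta_pos": [0,0,-40],"spin": 0},{"delta_pos": [0,0,-45],"spin": 0},{"delta_pos": [-25,-10,-45],"spin": 0},{"delta_pos": [-25,-10,-35],"spin": 0},{"delta_pos": [-25,-10,-20],"spin": 0},{"delta_pos": [-20,-10,0],"spin": 0},{"delta_pos": [0,0,0],"spin": 0}], "fingers": 120}}

```text
clock: 11.75
ee_pos: [0.3684, -0.0041, 0.3846]
ee_rot: [-3.11, 0.422, -0.006]
ft_force: [0.8, -0.4, -0.1]
width: 0.53
```

Run:
```python
from h import *
from look import look
look("m",("wrist","scene","side"),{"scene":(120,260,140,340)},4)
```

```text
11.9 [370.   -5.  383.1] F [1.22 0.61 0.12] w 0.534
```

View pics/m_wrist.png

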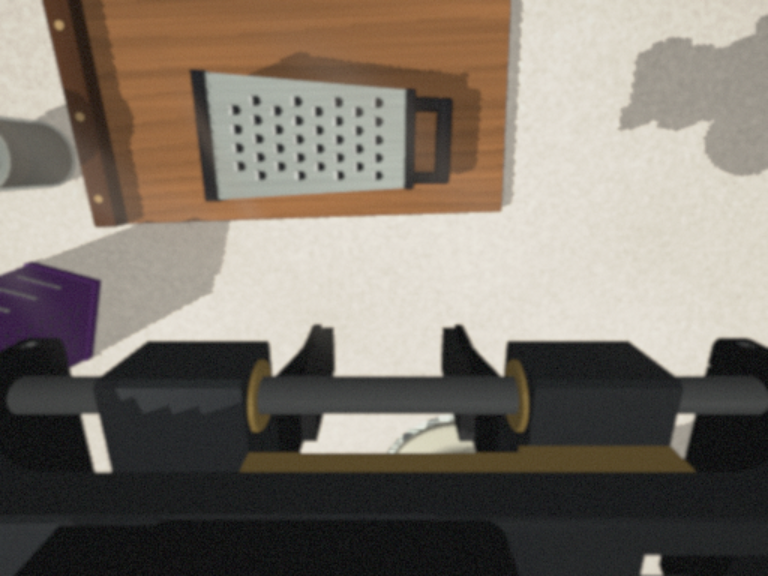

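View pics/m_scene.png

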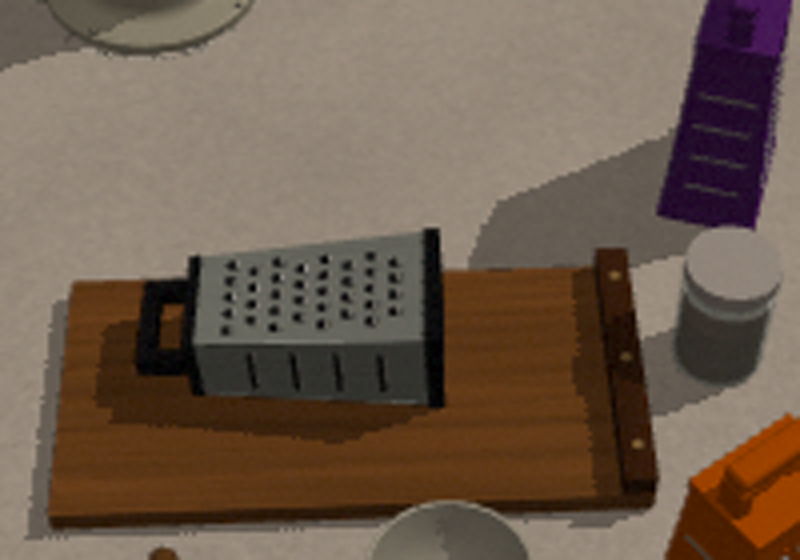

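Run:
```python
import cv2
a=cv2.imread("pics/m_wrist_full.png")[0:155,25:350]; a=cv2.convertScaleAbs(a,alpha=1.6,beta=10)
cv2.imwrite("pics/m_wc.png",cv2.resize(a,None,fx=2.4,fy=2.4,interpolation=cv2.INTER_CUBIC))
```

```text
(no output)
```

View pics/m_wc.png

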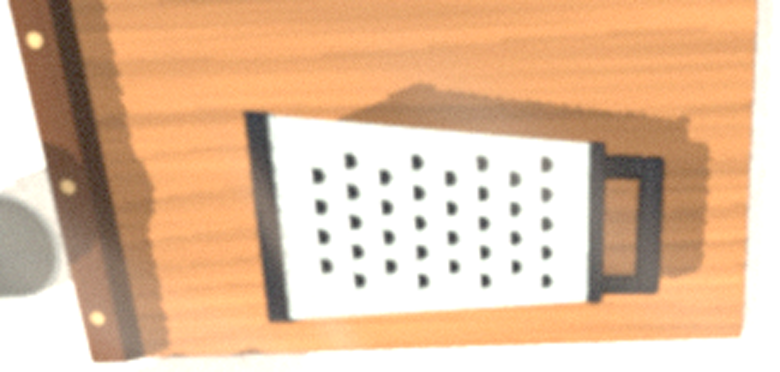

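Run:
```python
from h import *
import pickle
p=pickle.load(open("pics/m_wrist.pkl","rb"))
W=lambda x,y,z:ray("wrist",(x+.5)/2.4-.5+25,(y+.5)/2.4-.5,z,p)*1000
def seg(n,a,b,z):
    A,B=W(*a,z),W(*b,z); d=A-B; print(n,A.round(1),B.round(1),"mid",((A+B)/2).round(1),"len",np.linalg.norm(d).round(1),"ang",np.degrees(np.arctan2(d[1],d[0])).round(2)); return (A+B)/2
f=seg("foot",(246,113),(270,321),.102); b=seg("bar",(663,158),(659,293),.06)
f2=seg("foot in",(267,114),(290,321),.102); c=seg("cap",(604,143),(600,302),.086); 
s=seg("strip base",(75,3),(140,355),.02); s2=seg("strip top",(50,3),(122,355),.042)
seg("board near end",(757,5),(741,334),.02)
d=f[:2]-b[:2]; print("axis",np.degrees(np.arctan2(-d[0],d[1])),np.linalg.norm(d))
# distance from foot mid to strip along board y
ey=np.array([.2377,.9713]); print("gap to strip base",(s[:2]-f[:2])@ey,(s2[:2]-f[:2])@ey)
```

```text
foot [557.2 113.5 102. ] [455.1 142.3 102. ] mid [506.1 127.9 102. ] len 106.1 ang -15.75
bar [482.7 -97.1  60. ] [408.4 -77.5  60. ] mid [445.6 -87.3  60. ] len 76.9 ang -14.77
foot in [553.9 103.1 102. ] [452.1 131.4 102. ] mid [503.  117.3 102. ] len 105.6 ang -15.51
cap [496.2 -63.3  86. ] [414.7 -40.   86. ] mid [455.4 -51.6  86. ] len 84.8 ang -15.93
strip base [665.9 220.   20. ] [460.  275.2  20. ] mid [563.  247.6  20. ] len 213.1 ang -15.02
strip top [659.  222.1  42. ] [462.4 272.3  42. ] mid [560.7 247.2  42. ] len 202.9 ang -14.31
board near end [ 554.7 -177.8   20. ] [ 363.3 -130.6   20. ] mid [ 459.  -154.2   20. ] len 197.1 ang -13.85
axis -15.724983278483323 223.48454803575382
gap to strip base 129.808211313234 128.8819030620826
```

Request:
{"op": "apply_moves", "data": {"series": [{"delta_pos": [0,0,0],"spin": -8.3},{"delta_pos": [0,0,0],"spin": -8.3},{"delta_pos": [0,0,0],"spin": -8.3},{"delta_pos": [0,0,0],"spin": -8.3},{"delta_pos": [0,0,0],"spin": -8.3},{"delta_pos": [0,0,0],"spin": -8.3},{"delta_pos": [0,0,0],"spin": -8.3},{"delta_pos": [0,0,0],"spin": -8.3},{"delta_pos": [0,0,0],"spin": -8.3},{"delta_pos": [0,0,0],"spin": -8.3},{"delta_pos": [0,0,0],"spin": -8.3},{"delta_pos": [0,0,0],"spin": 0}], "fingers": 138}}

```text
clock: 13.1
ee_pos: [0.3704, -0.0054, 0.3824]
ee_rot: [-2.482, -1.925, 0.003]
ft_force: [0.3, -0.3, -1.4]
width: 0.457
```

```bash
cat > tgt.py <<'E'
import sys
from h import *
from scipy.spatial.transform import Rotation as Ro
s=get_state(); M=Ro.from_rotvec(s["ee_rot"]).as_matrix(); P=s["ee_pos"]*1000
print("pos",P.round(1),"toolx ang",np.degrees(np.arctan2(M[1,0],M[0,0])).round(2),"F",s["ft_force"].round(2),"w",s["width"].round(3),"t",s["clock"],"j6",s["joints"][5].round(2))
if len(sys.argv)>3: print("delta tool",(M.T@(np.array(list(map(float,sys.argv[1:4])))-P)).round(1))
E
python3 tgt.py 433 -131 250
```

```text
Traceback (most recent call last):
  File "tgt.py", line 5, in <module>
    print("pos",P.round(1),"toolx ang",np.degrees(np.arctan2(M[1,0],M[0,0])).round(2),"F",s["ft_force"].round(2),"w",s["width"].round(3),"t",s["clock"],"j6",s["joints"][5].round(2))
                                                                                                                     ^^^^^^^^^^^^^^^^
AttributeError: 'float' object has no attribute 'round'
```

```bash
sed -i 's/s\["width"\].round(3)/round(s["width"],3)/' tgt.py; python3 tgt.py 436 -126 250
```

```text
pos [370.4  -5.4 382.4] toolx ang 75.6 F [ 0.27 -0.3  -1.4 ] w 0.457 t 13.1 j6 2.46
delta tool [-100.4   93.8  132.4]
```

Request:
{"op": "apply_moves", "data": {"series": [{"delta_pos": [-20,19,10],"spin": -0.6},{"delta_pos": [-25,25,20],"spin": 0},{"delta_pos": [-25,25,25],"spin": 0},{"delta_pos": [-20,18,30],"spin": 0},{"delta_pos": [-10,7,35],"spin": 0},{"delta_pos": [0,0,10],"spin": 0},{"delta_pos": [0,0,0],"spin": 0}]}}

```text
clock: 13.8
ee_pos: [0.4365, -0.125, 0.2514]
ee_rot: [-2.472, -1.935, 0.006]
ft_force: [0.7, 0.3, -0.2]
width: 0.458
```

```bash
python3 tgt.py 436 -126 115
python3 - <<'E'
from look import look
look("n",("wrist","side"),{"side":(110,350,140,320)},4)
E
```

```text
pos [ 436.5 -125.   251.4] toolx ang 76.11 F [ 0.71  0.26 -0.22] w 0.458 t 13.8 j6 2.82
delta tool [ -0.9   0.4 136.4]
13.9 [ 437.9 -124.4  254.2] F [-0.53 -0.14  1.02] w 0.462
```

View pics/n_wrist.png

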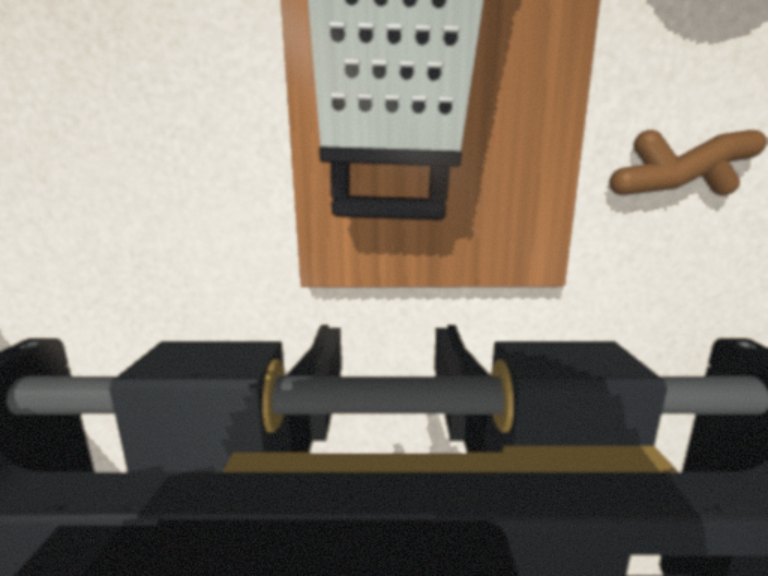

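View pics/n_side.png

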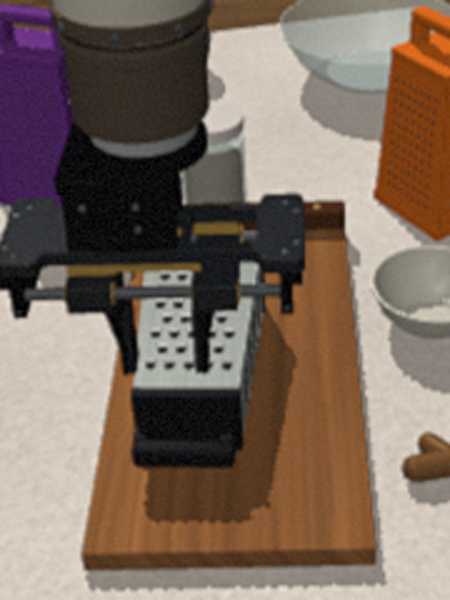

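Request:
{"op": "apply_moves", "data": {"series": [{"delta_pos": [-1,0,30],"spin": 0},{"delta_pos": [-1,0,40],"spin": 0},{"delta_pos": [0,0,40],"spin": 0},{"delta_pos": [0,0,20],"spin": 0},{"delta_pos": [0,0,7],"spin": 0},{"delta_pos": [0,0,0],"spin": 0},{"delta_pos": [0,0,0],"spin": 0}]}}

```text
clock: 14.6
ee_pos: [0.4381, -0.1262, 0.1178]
ee_rot: [2.468, 1.94, 0.005]
ft_force: [0.2, 0.4, -0.3]
width: 0.459
```

```bash
python3 tgt.py 436 -126 115
python3 - <<'E'
from look import look
look("o",("wrist","scene"),{"scene":(120,260,140,340)},4)
E
```

```text
pos [ 438.1 -126.2  117.8] toolx ang 76.34 F [ 0.2   0.38 -0.29] w 0.459 t 14.6 j6 2.82
delta tool [-0.3 -2.1  2.8]
14.7 [ 437.8 -126.3  117.7] F [0.57 0.11 0.37] w 0.461
```

View pics/o_wrist.png

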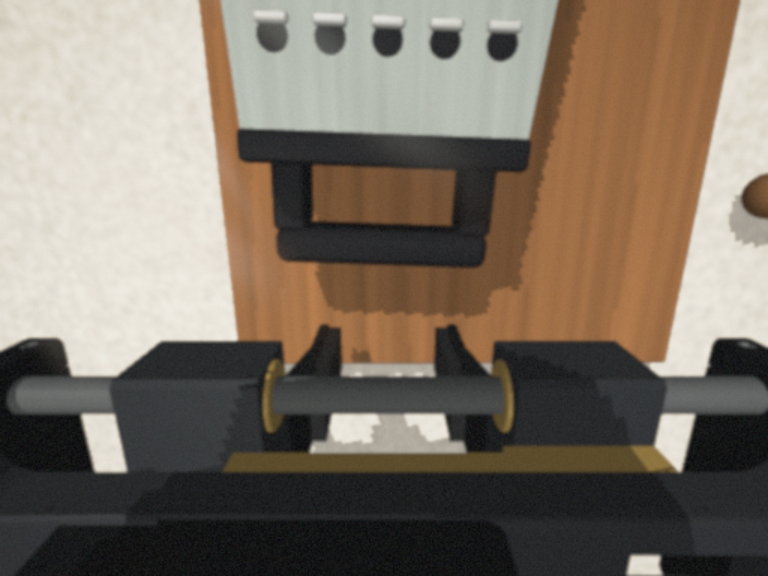

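View pics/o_scene.png

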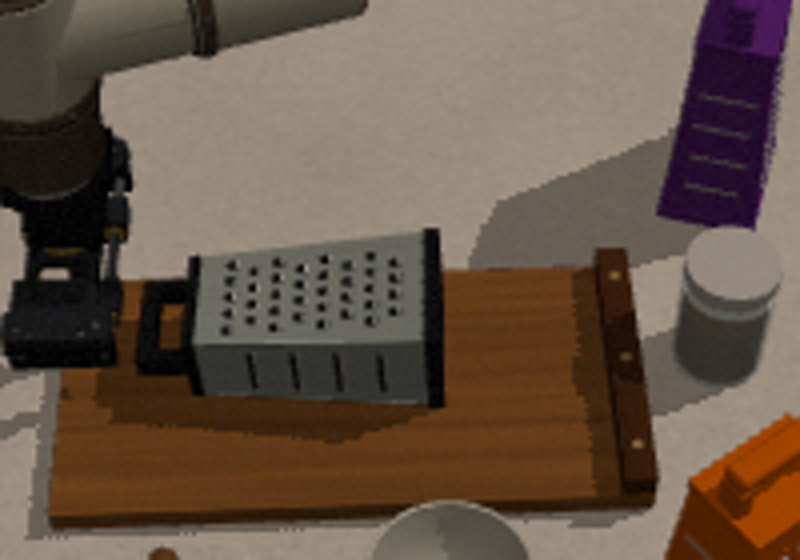

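Request:
{"op": "apply_moves", "data": {"series": [{"delta_pos": [5,-2,6],"spin": 0},{"delta_pos": [9,0,0],"spin": 0},{"delta_pos": [8,0,0],"spin": 0},{"delta_pos": [5,0,0],"spin": 0},{"delta_pos": [5,0,0],"spin": 0},{"delta_pos": [5,0,0],"spin": 0},{"delta_pos": [6,0,0],"spin": 0},{"delta_pos": [6,0,0],"spin": 0},{"delta_pos": [6,0,0],"spin": 0},{"delta_pos": [5,0,0],"spin": 0},{"delta_pos": [0,0,0],"spin": 0}]}}

```text
clock: 15.8
ee_pos: [0.4492, -0.067, 0.11]
ee_rot: [-2.47, -1.941, -0.001]
ft_force: [-0.8, -0.0, -0.4]
width: 0.464
```

```bash
python3 tgt.py
python3 - <<'E'
from look import look
look("p",("wrist","scene"),{"scene":(120,260,140,340)},4)
E
```

```text
pos [449.2 -67.  110. ] toolx ang 76.34 F [-0.78 -0.03 -0.42] w 0.464 t 15.8 j6 2.69
15.9 [449.  -67.3 109.9] F [0.19 0.26 0.28] w 0.457
```

View pics/p_wrist.png

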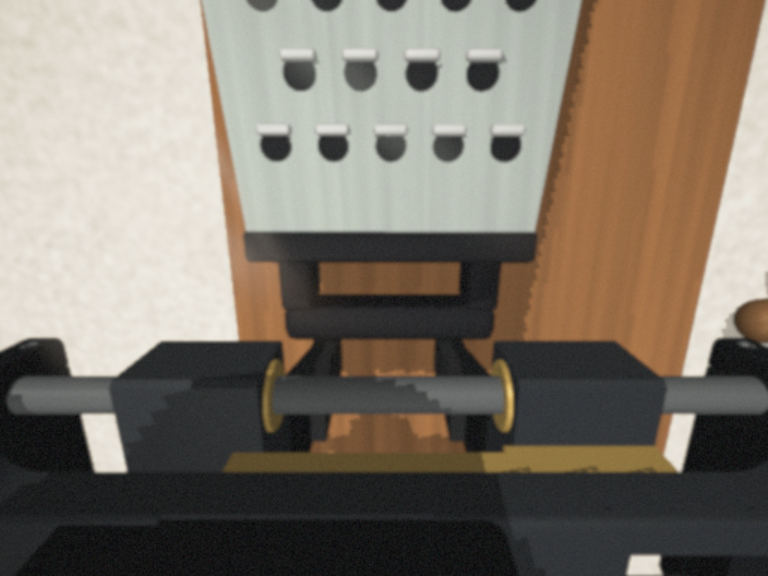

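View pics/p_scene.png

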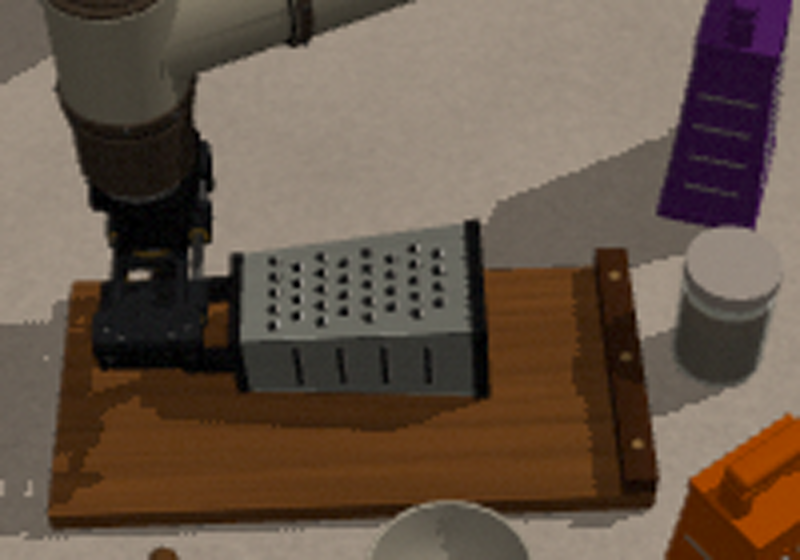

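Request:
{"op": "apply_moves", "data": {"series": [{"delta_pos": [4,0,0],"spin": 0},{"delta_pos": [7,0,0],"spin": 0},{"delta_pos": [8,0,0],"spin": 0},{"delta_pos": [8,0,0],"spin": 0},{"delta_pos": [8,0,0],"spin": 0},{"delta_pos": [8,0,0],"spin": 0},{"delta_pos": [8,0,0],"spin": 0},{"delta_pos": [8,0,0],"spin": 0},{"delta_pos": [7,0,0],"spin": 0},{"delta_pos": [6,0,0],"spin": 0},{"delta_pos": [4,0,0],"spin": 0},{"delta_pos": [0,0,0],"spin": 0}]}}

```text
clock: 17.1
ee_pos: [0.4675, 0.0068, 0.1102]
ee_rot: [2.47, 1.941, 0.002]
ft_force: [1.0, 0.1, 0.3]
width: 0.461
```

```bash
python3 tgt.py
python3 - <<'E'
from look import look
look("q",("side","scene"),{"scene":(140,260,200,340),"side":(110,350,140,320)},5)
E
```

```text
pos [467.5   6.8 110.2] toolx ang 76.33 F [1.04 0.13 0.3 ] w 0.461 t 17.1 j6 2.54
17.2 [467.4   6.4 110.3] F [ 0.45 -0.95  0.52] w 0.458
```

View pics/q_side.png

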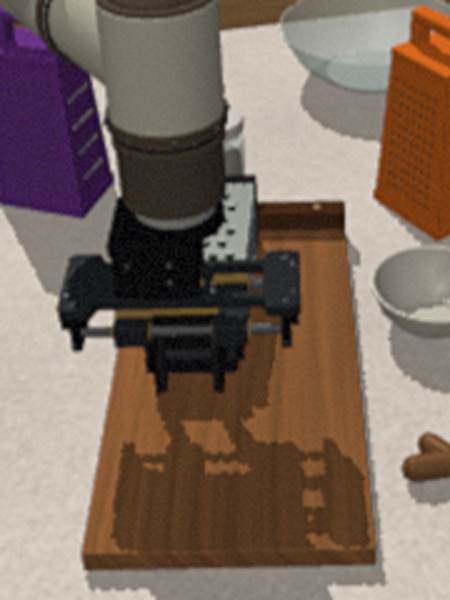

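View pics/q_scene.png

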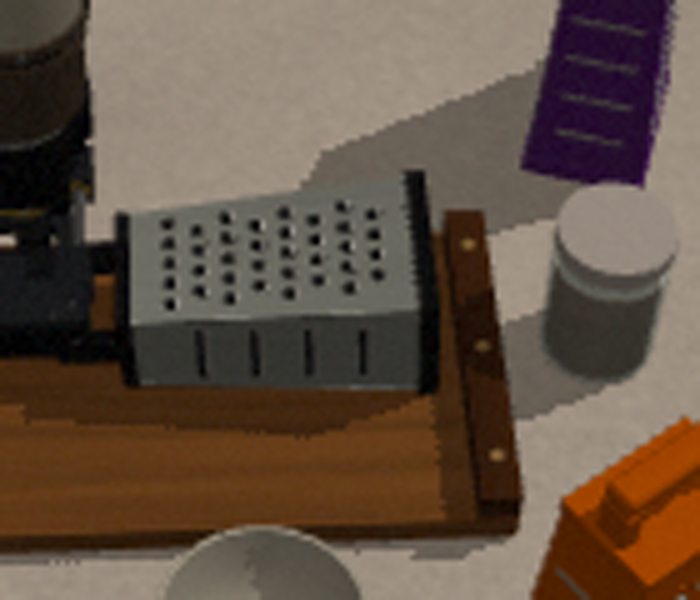

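Request:
{"op": "apply_moves", "data": {"series": [{"delta_pos": [3,0,0],"spin": 0},{"delta_pos": [4,0,0],"spin": 0},{"delta_pos": [4,0,0],"spin": 0},{"delta_pos": [3,0,0],"spin": 0},{"delta_pos": [1.5,0,0],"spin": 0}]}}

```text
clock: 17.7
ee_pos: [0.4706, 0.0213, 0.1101]
ee_rot: [2.47, 1.941, -0.001]
ft_force: [-0.9, -5.5, 3.6]
width: 0.457
```

Request:
{"op": "apply_moves", "data": {"series": [{"delta_pos": [1,0,0],"spin": 0},{"delta_pos": [1,0,0],"spin": 0}]}}

```text
clock: 17.9
ee_pos: [0.4706, 0.0217, 0.1102]
ee_rot: [2.47, 1.94, -0.005]
ft_force: [1.0, -14.8, 4.1]
width: 0.459
```

Request:
{"op": "apply_moves", "data": {"series": [{"delta_pos": [1,0,0],"spin": 0},{"delta_pos": [0,0,0],"spin": 0}]}}

```text
clock: 18.1
ee_pos: [0.4705, 0.0218, 0.1102]
ee_rot: [2.47, 1.94, -0.008]
ft_force: [0.2, -14.9, 5.5]
width: 0.457
```

```bash
python3 tgt.py
python3 - <<'E'
from look import look
look("r",("scene",),{"scene":(140,260,200,340),"side":(110,350,140,320)},5)
E
```

```text
pos [470.5  21.8 110.2] toolx ang 76.28 F [  0.24 -14.92   5.54] w 0.457 t 18.1 j6 2.51
18.15 [470.5  21.8 110.2] F [  1.08 -15.69   5.08] w 0.461
```

View pics/r_scene.png

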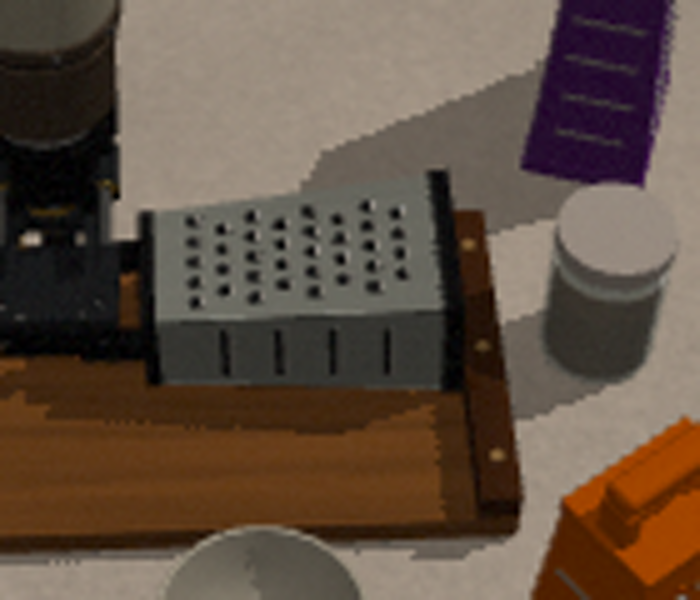

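Request:
{"op": "apply_moves", "data": {"series": [{"delta_pos": [-2,0,0],"spin": 0},{"delta_pos": [-5,0,0],"spin": 0},{"delta_pos": [-15,0,0],"spin": 0},{"delta_pos": [-20,0,0],"spin": 0},{"delta_pos": [0,0,-30],"spin": 0},{"delta_pos": [0,0,-45],"spin": 0},{"delta_pos": [0,0,-45],"spin": 0},{"delta_pos": [20,0,-45],"spin": 0},{"delta_pos": [45,0,-20],"spin": 0},{"delta_pos": [45,0,0],"spin": 0},{"delta_pos": [0,0,0],"spin": 0},{"delta_pos": [0,0,0],"spin": 0}]}}

```text
clock: 19.35
ee_pos: [0.4872, 0.0906, 0.2946]
ee_rot: [-2.469, -1.942, 0.001]
ft_force: [-0.2, -0.6, -0.6]
width: 0.458
```

```bash
python3 tgt.py
python3 - <<'E'
from look import look
look("s",("wrist","scene","side"),{"scene":(140,260,200,340),"side":(110,350,140,320),"wrist":(0,260,90,430)},5)
E
```

```text
pos [487.2  90.6 294.6] toolx ang 76.38 F [-0.25 -0.57 -0.6 ] w 0.458 t 19.35 j6 2.39
19.5 [487.   89.1 294.6] F [ 0.24  0.41 -0.26] w 0.46
```

View pics/s_wrist.png

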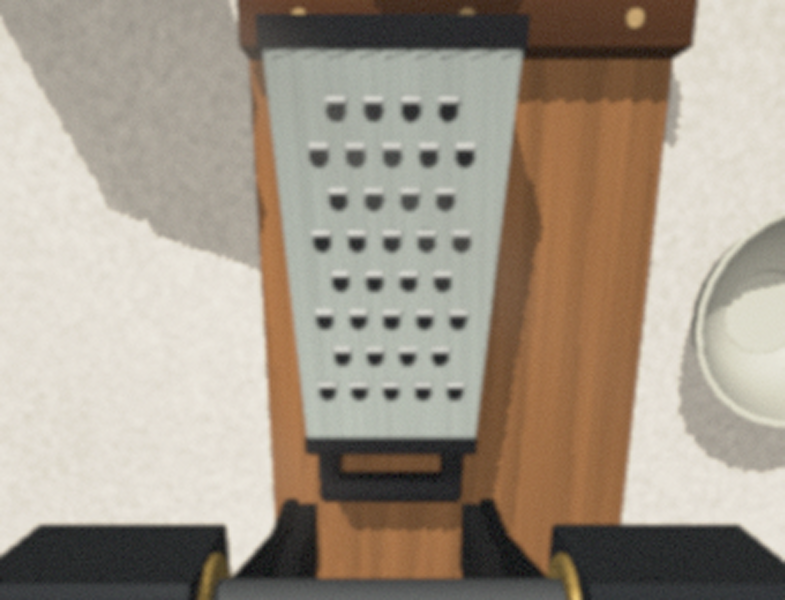

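View pics/s_scene.png

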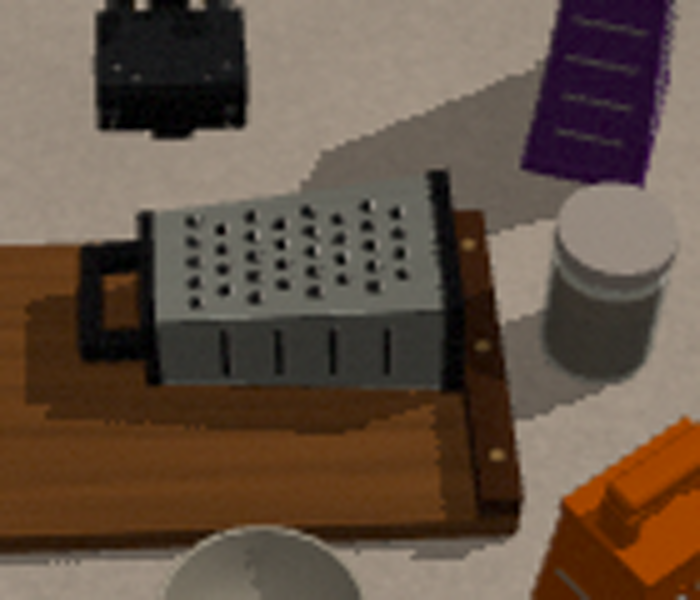

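View pics/s_side.png

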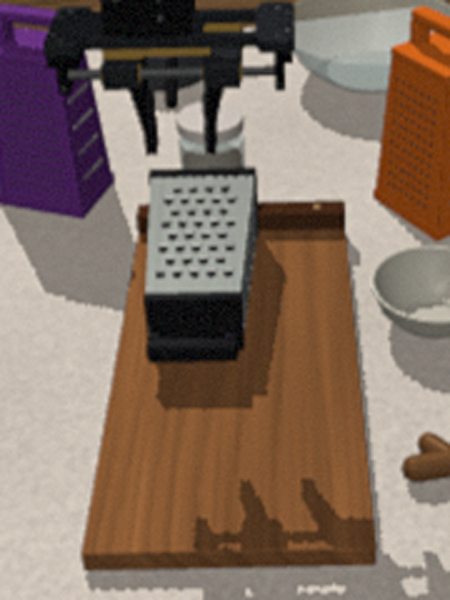

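Run:
```python
from h import *
import pickle
p=pickle.load(open("pics/s_wrist.pkl","rb")); k=600/260
W=lambda x,y,z:ray("wrist",(x+.5)/k-.5+90,(y+.5)/k-.5,z,p)*1000
def seg(n,a,b,z):
    A,B=W(*a,z),W(*b,z); d=B-A; print(n,"mid",((A+B)/2).round(1),"len",np.linalg.norm(d).round(1),"ang",np.degrees(np.arctan2(d[1],d[0])).round(2))
seg("foot outer top",(258,16),(528,16),.102); seg("foot in",(265,49),(523,50),.102)
seg("cap",(307,440),(475,441),.086); seg("bar",(322,499),(461,500),.055)
seg("strip base vis",(530,57),(672,57),.02); seg("board edge +x",(672,60),(622,520),.02)
```

```text
foot outer top mid [527.9 249.8 102. ] len 106.2 ang -13.58
foot in mid [525.6 238.4 102. ] len 102.8 ang -13.78
cap mid [485.1  75.3  86. ] len 83.7 ang -13.97
bar mid [475.1  32.   55. ] len 78.6 ang -14.06
strip base vis mid [634.1 230.9  20. ] len 73.1 ang -13.58
board edge +x mid [639.7  95.5  20. ] len 257.8 ang -103.33
```

Run:
```python
from h import *
S=lambda x,y,z:ray("scene",(x+.5)/5-.5+200,(y+.5)/5-.5+140,z)*1000
f=S(463,390,.02); a=S(445,212,.042); b=S(481,500,.042)
print(f,a,b); n=(b-a)[:2]; n/=np.linalg.norm(n); m=np.array([-n[1],n[0]]); print("gap",(a[:2]-f[:2])@m, np.degrees(np.arctan2(n[1],n[0])))
import cv2
im=cv2.imread("pics/s_scene_full.png")[180:230,270:310]; cv2.imwrite("pics/s_z.png",cv2.resize(cv2.convertScaleAbs(im,alpha=2.2,beta=15),None,fx=12,fy=12,interpolation=cv2.INTER_NEAREST))
```

```text
[579.98984033 243.99171903  20.        ] [459.88512873 272.42206946  42.        ] [671.44347523 220.82093698  42.        ]
gap -0.8397356465146527 -13.707353580182346
```

View pics/s_z.png

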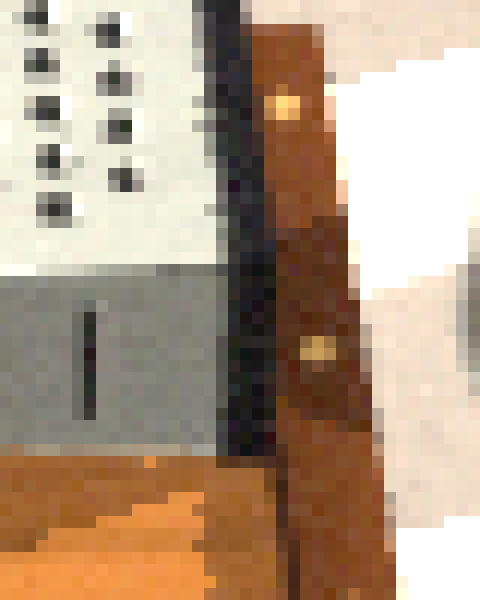

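Scene puts the foot corner at the strip's inner face: the measured gap is −0.8 mm, which is zero within the calibration error. The yaws agree to about 0.2°. The jar, bowl and root haven't moved, and the robot is clear of everything. I'm handing in.

```bash
python3 -c "
from station import *
print(job_done()); print(get_state()['clock'])"
```

```text
the job is handed in; nothing more can be done
None
the job is handed in; nothing more can be done
```

The steel grater is lying coarse face up with its foot against the stop strip, but the last part of the lowering was not fully gentle.

**Tipping:** I held the fingers either side of the handle bar without closing on it and tipped the grater away from the strip. The fingers carried it down under control to about 70–75°. There the bar slipped past the fingertips, and the remaining 15–20° was only partly braked. The foot slid about 4–16 mm towards the strip as it went down.

**Pushing:** I pushed it along the board with two spread fingers on the handle bar until it stopped against the strip at about 15 N. Then I backed off and rose clear.

**Last checks:**
- **Squareness:** the grater's yaw reads −13.6 to −14.1° and the strip's −13.6 to −13.7°, so it is square to within about 0.3°.
- **Gap:** the scene camera puts the foot-to-strip gap at zero (−0.8 mm). A rougher estimate from the wrist camera gave 3–4 mm. I trust the scene view and the force stop more.
- **Other objects:** the jar, bowl and root look untouched, and the robot was touching nothing at about 19.5 s when I handed in.

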